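# Register a pivot plate and snap its retaining clips onto the grooved pins

## Task

Push the aluminium pivot plate on the steel fixture until its edges rest fully against both far stops and the side stop. Then lay each brass clip that is there flat on the plate, facing a free pin (any pin, one clip per pin), and with the held fork tool, never with the fingers, push it sideways into the pin's groove until it snaps fully home; the plate must still rest against its stops at the end. Finally lay the fork upright back on its black mat, and do not disturb the other things on the bench.

Things in the scene. Friction and masses are not known exactly. Their poses are not given: they have to be found in the camera images.
- nest (a point): Point of the fixed fixture where the plate's centre lies when the plate is registered; 18 mm above the bench. x points to the two far stops, y to the side stop. The stops are upright steel posts, 16 mm thick, tops 42 mm above the bench, axes at (+83, +67) and (+83, -93) mm (far) and (+5, +133) mm (side) from this point.
- fixture: The fixture: dark steel base, 260 (x) x 320 (y) mm, upper face 12 mm above the bench, fixed; axes as the nest's, origin 20 mm behind (x) and 13 mm beside (y) the nest point, at the bench; the base reaches from 140 mm behind to 120 mm ahead of it. A small red-handled open clamp (30 mm wide, 62 mm high, handle leaning outwards) stands between the two far stops.
- plate_centre (a point): Centre (balance point 5 mm towards +x) of the loose die-cast aluminium plate, 150 (x) x 250 (y) x 12 mm, 0.75 kg, flat on the base; it slides when its edges are pushed (2 to 4 N). Its +x edge goes to the far stops, its +y edge to the side stop; it starts up to 60 mm short of the stops and turned up to 0.12 rad. Three upright steel pins stand on it, 45 mm towards +x, at y -80, 0 and +80 mm.
- pin1 (a point): On the axis of pin 1 (plate y = -80 mm), 3 mm above the plate's upper face; axes as the plate's. The groove, 20 mm thick, runs from the plate's face to 9 mm above it; over it is a head 28 mm thick, 14 mm high. The clip is pushed on along +x: lying flat on the plate it slides straight into the groove.
- pin2 (a point): On the axis of pin 2 (plate y = 0 mm), 3 mm above the plate's upper face; axes as the plate's. The groove, 20 mm thick, runs from the plate's face to 9 mm above it; over it is a head 28 mm thick, 14 mm high. The clip is pushed on along +x: lying flat on the plate it slides straight into the groove.
- pin3 (a point): On the axis of pin 3 (plate y = 80 mm), 3 mm above the plate's upper face; axes as the plate's. The groove, 20 mm thick, runs from the plate's face to 9 mm above it; over it is a head 28 mm thick, 14 mm high. The clip is pushed on along +x: lying flat on the plate it slides straight into the groove.
- clip1_slot (a point): Centre of the clip's slot, half-way through its thickness: on the pin's axis when home. x points out of the slot's mouth. Two sprung jaws (13 to 21 mm out to either side) reach 12 mm ahead. Cross bar, 46 mm wide, 11 to 25 mm behind this point; the fork pushes on its back face. The jaws touch the pin 15 mm short of home and snap over it 8 mm short, at some 9 to 20 N.
- clip2_slot (a point): Centre of the clip's slot, half-way through its thickness: on the pin's axis when home. x points out of the slot's mouth. Two sprung jaws (13 to 21 mm out to either side) reach 12 mm ahead. Cross bar, 46 mm wide, 11 to 25 mm behind this point; the fork pushes on its back face. The jaws touch the pin 15 mm short of home and snap over it 8 mm short, at some 9 to 20 N.
- clip3_slot (a point): Centre of the clip's slot, half-way through its thickness: on the pin's axis when home. x points out of the slot's mouth. Two sprung jaws (13 to 21 mm out to either side) reach 12 mm ahead. Cross bar, 46 mm wide, 11 to 25 mm behind this point; the fork pushes on its back face. The jaws touch the pin 15 mm short of home and snap over it 8 mm short, at some 9 to 20 N.
- clip1_tab (a point): Where to grasp clip 1: in its upturned tab, 38 mm behind the slot point. The tab is 22 mm long (25 to 47 mm behind the slot point) and 14 mm wide (y), rising from the clip's underside to 26 mm above it (this point is 15 mm above it); pinch it across y. Axes as the clip's.
- clip2_tab (a point): Where to grasp clip 2: in its upturned tab, 38 mm behind the slot point. The tab is 22 mm long (25 to 47 mm behind the slot point) and 14 mm wide (y), rising from the clip's underside to 26 mm above it (this point is 15 mm above it); pinch it across y. Axes as the clip's.
- clip3_tab (a point): Where to grasp clip 3: in its upturned tab, 38 mm behind the slot point. The tab is 22 mm long (25 to 47 mm behind the slot point) and 14 mm wide (y), rising from the clip's underside to 26 mm above it (this point is 15 mm above it); pinch it across y. Axes as the clip's.
- clip1: Clip 1 (may be absent): brass split clip, 6 mm thick, 60 mm long with its tab, 74 g, lying flat on the blue pad; origin in its underside at the slot's centre, axes as the slot point's.
- clip2: Clip 2 (may be absent): brass split clip, 6 mm thick, 60 mm long with its tab, 74 g, lying flat on the blue pad; origin in its underside at the slot's centre, axes as the slot point's.
- clip3: Clip 3 (may be absent): brass split clip, 6 mm thick, 60 mm long with its tab, 74 g, lying flat on the blue pad; origin in its underside at the slot's centre, axes as the slot point's.
- fork_handle (a point): Centre of the grip of the fork tool (180 g, near its balance): red handle along x, 20 mm wide (y), 24 mm high, from 70 mm behind to 50 mm ahead of this point, which is 34 mm above the fork's underside. x points to the prongs. The fork stands on its blade and a rear foot (40 mm wide, 60 mm behind); it starts on its mat.
- fork_tips (a point): Midway between the fork's two prong ends, 102 mm ahead of the handle point, 3.5 mm above the underside. Prongs 7 mm thick, 32 mm long, 12 mm wide, with a 20 mm gap between them that takes the clip's tab; their ends push on the back of the clip's cross bar. The blade behind them is 46 mm wide.
- forkmat: Black rubber mat of the fork, fixed, 240 (x) x 120 (y) x 2 mm, origin at the centre of its underside.
- pad: Blue pad on which the clips lie, fixed, 210 (x) x 200 (y) x 2 mm, origin at the centre of its underside.
- driver: Bystander: screwdriver lying on the bench.
- cleaner: Bystander: bottle, 60 mm thick, 160 mm high.
- gauge: Bystander: steel ring gauge, 70 mm wide, 18 mm high.
- block: Bystander: blue block, 70 x 45 x 20 mm.
- cup: Bystander: steel cup, 70 mm wide, 70 mm high.
There are look-alikes about, which are no part of the job. Leave any orange look-alike of the clip3 alone.

How it is judged:
By the outcome, as a careful person would: the job done as asked, in the order asked, and still so for the second after the job is handed in, with the robot touching nothing.
Of clip1, clip2, clip3 only 2 to 3 are there at a start; the rules pass over those that are not, and their reading is None.
At some moment in a run one of clip1, clip2, clip3, fork may be knocked a few centimetres aside while the robot is not near it.
It also fails if it takes over 210 s, if anything falls off the work surface, if the arm or the gripper's body presses on something with over 40 N, if the wrist force passes 120 N, or if a joint passes its speed limit or range.

## Robot

A 6-joint arm with a two-finger parallel gripper is mounted at the origin on the work surface. World frame = base frame: x ahead of the robot, y to its left, z up, the work surface at z = 0. Lengths are in m, angles in rad, forces in N, time in s.
With the tool pointing down it reaches from about 0.225 to 0.875 m from the base axis. Payload 3.4 kg.
Tool frame: the origin (TCP) lies between the finger pads; the fingertips stand 8 mm ahead of it and the grasp point (between the pads) lies 11 mm behind it; z points along the fingers, y is the line along which they close (so a half turn about z gives the same grasp; the last joint's range is limited). The gripper opens to 85 mm and grips with 20 to 120 N. Pads are 22 mm wide; open, the fingers measure 114 mm over their backs; the gripper's body (76 mm by 85 mm) begins 54 mm behind the grasp point. The pads swing forward as they close: fully open they stand 13 mm farther back than shut.
Start: joints at [1.028, 0.276, 1.505, -0, 1.361, -0.121], TCP at [0.235, 0.525, 0.239] pointing down, gripper open.
Joint ranges: [-2.89, 2.89], [-0.75, 2.08], [0.22, 2.7], [-1.18, 4.32], [0.11, 2.71], [-2.7, 2.7]. Speed limits (rad/s): [2.57, 2.57, 3.14, 3.14, 3.14, 3.14].

## Interface

Orientations are given as a unit quaternion [w, x, y, z].
In Python, from rig import manip, optics, finder gives the robot as it stands.
- The arm moves only by the tool servo_tool, never from a script. Its argument "increments" is a list of rows, each a list of 7 numbers: the shift along the tool's x, y, z in cm, then the turn, a rotation vector about the tool's x, y, z in degrees, then the closure, from -1 (fully open) to 1 (shut). In form: [[x, y, z, rx, ry, rz, gripper], ...]. A call has exactly 5 rows; each row shifts and turns the commanded pose from where the row before left it, along the tool's axes as they then stand; what a row does not reach is not made up. A row lasts 1/10 s, in which the tool goes at most 50 mm and 8.59 degrees, less where a joint would pass 70% of its speed; a pose out of reach is approached as far as the arm can. A call is refused whole if a number of a shift passes 5 or a number of a turn 8.59, either way. A call with a gripper value outside its range is refused whole. The fingers move at their own pace and stop on an object; "squeeze" is the grip in N (left out, the last holds). Time passes only in rows, so rows that do not move let the fingers close, or fill a call up. It gives the time, the measured TCP pose, the force, the opening and the grip force at its end, in the units of the state.
- manip.get_state(): the state, without advancing time (a new reading comes with each control period).
- optics.get_image(name): name is "scene" or "top" or "wrist"; returns the picture (384x512x3 uint8, red, green, blue); there is no depth.
- optics.get_calibration(name): a dict with "fov_y" (degrees; the focal length in pixels is half the picture's height over the tangent of half this angle, whatever the lens; pixels are square), "cx", "cy" (the principal point, pixels), "world_to_cam" (4x4, takes a point from world to camera coordinates). Camera axes: x right, y down, z forward; pixel columns grow to the right and rows downward; lengths in m; the calibration is good to about 2 mm. A picture is of the moment at which its call begins: read the wrist's pose just before it. get_calibration takes no time and is no camera call; for the wrist camera it gives the pose at the moment of the call.
- manip.sign_off(): hands the job in; it is judged then, once.
Trained networks look in the newest picture that a camera, given by its name, has taken for a name from the list of things; names that differ only in an ending like _2 or _b are one class to them, and where a whole thing is asked for, a point or a joint stands for the part that bears it (a point fixed in the world has none). Each returns a list of dicts, best first, with "p" (0 to 1); they miss things now and then, are a little off and sometimes report something else, mostly with a low value. They report only what shows in the picture. A call takes as long as a camera call. They do not tell look-alikes from the thing itself.
- finder.silhouettes(label, camera): "region" (384x512 bool, what is visible of it) and "box" ([centre column, centre row, width, height] in pixels, round what is visible of it).
- finder.tip_of(label, camera): "at" ([column, row] in pixels: a listed point, or the origin of a listed thing).
The state is a dict: "clock": time; "qpos": joint angles; "qd": joint speeds; "effort": joint torques, N m; "position": TCP position; "ee_rot": TCP orientation; "contact_force": force on the tool from outside, world axes, zero at the start; "moment": the same for the moment, N m; "width": finger opening in m; "gripper_force": force on a finger pad.
Only numpy, scipy, OpenCV 4.12 (cv2) and the standard library are available. Lean on these libraries where they do the work, as an engineer would, in place of code of your own. Each camera call takes 0.05 s, during which the arm holds its last target. There are 200 camera calls.

## Working session

There is one attempt and no reset: what is moved stays moved. The work goes in short steps, Python scripts to look and compute and a tool call to move; the robot and the scene stay as the last step left them, time stands still between calls to the robot, and variables do not carry over. Pictures are saved under pics/ and viewed, at most 14 in all, crops included, and the job is handed in when it is done.

Besides the shell and the picture viewer there is one more tool, called after "Call:" by a JSON object that holds its "op" and its "data", one argument or row to a line. servo_tool: Moves the arm, as the interface text tells. Its arguments: {"type":"object","properties":{"increments":{"type":"array","items":{"type":"array","items":{"type":"number"}}},"squeeze":{"type":"number"}},"required":["increments"]}

```bash
ls; mkdir -p pics; cat > h.py <<'E'
import numpy as np, cv2, sys
from rig import manip, optics, finder
from scipy.spatial.transform import Rotation as R
def K(c):
    f=192/np.tan(np.radians(c['fov_y'])/2); return f,c['cx'],c['cy']
def ray(px,c,z):
    f,cx,cy=K(c); M=np.array(c['world_to_cam']); Rm=M[:3,:3]; o=-Rm.T@M[:3,3]
    d=Rm.T@np.array([(px[0]-cx)/f,(px[1]-cy)/f,1.]); return o+d*(z-o[2])/d[2]
def proj(P,c):
    f,cx,cy=K(c); M=np.array(c['world_to_cam']); q=M[:3,:3]@np.array(P)+M[:3,3]; return np.array([cx+f*q[0]/q[2],cy+f*q[1]/q[2]])
def snap(n,fn=None):
    c=optics.get_calibration(n); im=optics.get_image(n)
    if fn: cv2.imwrite('pics/'+fn,cv2.cvtColor(im,cv2.COLOR_RGB2BGR))
    return im,c
def tcp():
    s=manip.get_state(); q=s['ee_rot']; return np.array(s['position']),R.from_quat([q[1],q[2],q[3],q[0]]),s
E
python3 - <<'E'
from h import *
for n in ['top','scene']:
    im,c=snap(n,n+'0.png'); M=np.array(c['world_to_cam']);print(n,K(c),-M[:3,:3].T@M[:3,3])
    for l,z in [('nest',.018),('plate_centre',.018),('pin1',.027),('pin2',.027),('pin3',.027),('clip1_slot',.005),('clip2_slot',.005),('clip3_slot',.005),('clip1_tab',.017),('clip2_tab',.017),('clip3_tab',.017),('fork_handle',.036),('fork_tips',.0055),('forkmat',0),('pad',0),('fixture',0)]:
        print(l,[(round(d['p'],2),np.round(d['at']).astype(int).tolist(),ray(d['at'],c,z)[:2].round(3).tolist()) for d in finder.tip_of(l,n)][:5])
p,r,s=tcp();print(p,r.as_matrix().round(3),s['width'],s['contact_force'],s['clock'])
E
```

```text
pics
top (np.float64(425.2650208824639), 251.013000127737, 195.305580222091) [0.29256228 0.05128861 1.310191  ]
nest [(0.76, [258, 149], [0.639, 0.041])]
plate_centre [(0.64, [285, 143], [0.66, -0.042]), (0.57, [261, 157], [0.614, 0.033])]
pin1 [(0.89, [232, 148], [0.64, 0.123]), (0.85, [283, 141], [0.665, -0.036]), (0.66, [260, 143], [0.658, 0.035])]
pin2 [(0.89, [232, 148], [0.64, 0.123]), (0.85, [283, 141], [0.665, -0.036]), (0.66, [260, 143], [0.658, 0.035])]
pin3 [(0.89, [232, 148], [0.64, 0.123]), (0.85, [283, 141], [0.665, -0.036]), (0.66, [260, 143], [0.658, 0.035])]
clip1_slot [(0.52, [151, 205], [0.46, 0.369])]
clip2_slot [(0.51, [288, 140], [0.673, -0.053])]
clip3_slot [(0.71, [154, 271], [0.259, 0.35]), (0.5, [86, 209], [0.444, 0.57]), (0.49, [151, 204], [0.463, 0.37])]
clip1_tab [(0.72, [161, 187], [0.516, 0.339]), (0.55, [186, 141], [0.662, 0.269]), (0.52, [257, 144], [0.655, 0.045])]
clip2_tab [(0.72, [151, 206], [0.456, 0.369]), (0.57, [260, 158], [0.613, 0.034]), (0.32, [154, 135], [0.679, 0.372])]
clip3_tab [(0.65, [153, 258], [0.297, 0.354]), (0.61, [94, 218], [0.4
[... 1279 characters left out ...]
], [0.247, 0.34])]
clip1_tab [(0.65, [317, 171], [0.508, 0.335])]
clip2_tab [(0.72, [264, 260], [0.661, -0.06])]
clip3_tab [(0.68, [334, 136], [0.412, 0.544]), (0.55, [278, 141], [0.293, 0.355]), (0.52, [303, 158], [0.423, 0.351])]
fork_handle [(0.73, [143, 255], [0.436, -0.31])]
fork_tips [(0.73, [162, 288], [0.543, -0.322])]
forkmat [(0.57, [150, 274], [0.478, -0.321])]
pad [(0.71, [309, 175], [0.49, 0.315]), (0.51, [301, 157], [0.401, 0.366])]
fixture [(0.59, [305, 171], [0.468, 0.319]), (0.52, [287, 237], [0.638, 0.056])]
[0.23545004 0.52462105 0.23933945] [[-0.912  0.409  0.   ]
 [ 0.409  0.912  0.   ]
 [-0.     0.    -1.   ]] 0.0852008281032216 [-0.00103064 -0.04922601  0.11883575] 1.7
```

```bash
python3 - <<'E'
import cv2
a=cv2.imread('pics/top0.png');cv2.imwrite('pics/top0b.png',cv2.resize(a[90:300,60:420],None,fx=2.2,fy=2.2,interpolation=cv2.INTER_CUBIC))
E
```

```text
(no output)
```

View pics/top0b.png

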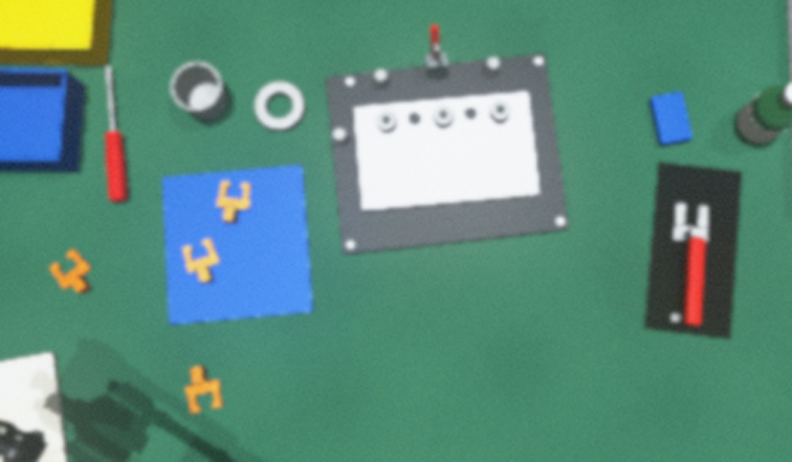

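View pics/scene0.png

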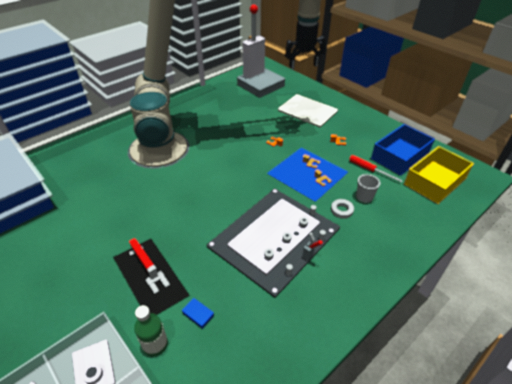

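Two brass clips lie on the blue pad, at crop pixels (233,200) and (201,260). The orange look-alikes are on the bench at (70,270) and (203,388), which I'll leave alone. The fork is on its mat (693,260) and the plate is short of its stops. Next I'll get exact poses.

```bash
python3 - <<'E'
from h import *
im,c=snap('top')
def cen(mask,z,close=0):
    m=mask.astype(np.uint8)
    n,l,s,ce=cv2.connectedComponentsWithStats(m)
    out=[]
    for i in range(1,n):
        if s[i,4]>25: out.append((l==i,s[i,4],ce[i]))
    return sorted(out,key=lambda t:-t[1])
def rect(mask,z):
    ys,xs=np.nonzero(mask)
    cn,_=cv2.findContours(mask.astype(np.uint8),0,1); cn=max(cn,key=cv2.contourArea)[:,0]
    W=np.array([ray(p,c,z)[:2] for p in cn]).astype(np.float32)
    r=cv2.minAreaRect(W*1000); return r, cv2.boxPoints(r).round(0).tolist()
hsv=cv2.cvtColor(im,cv2.COLOR_RGB2HSV)
roi=np.zeros((384,512),bool);roi[100:210,200:325]=1
white=(hsv[...,1]<40)&(hsv[...,2]>190)&roi
print('plate',rect(cen(white,0)[0][0],.024))
grey=(hsv[...,1]<90)&roi
print('fix',rect(cv2.morphologyEx(grey.astype(np.uint8),cv2.MORPH_OPEN,np.ones((7,7)))>0,.012))
roi=np.zeros((384,512),bool);roi[150:250,340:400]=1
blk=(hsv[...,2]<70)&roi
print('mat',rect(cv2.morphologyEx(blk.astype(np.uint8),cv2.MORPH_CLOSE,np.ones((15,15)))>0,.002))
br=(hsv[...,0]<28)&(hsv[...,0]>8)&(hsv[...,1]>110)&(hsv[...,2]>120)
for m,a,ce in cen(br,0): print('brass',a,ce.round(),ray(ce,c,.006)[:2].round(3),np.median(im[m],axis=0), cv2.minAreaRect(np.argwhere(m)[:,::-1].astype(np.float32)))
red=((hsv[...,0]<8)|(hsv[...,0]>172))&(hsv[...,1]>150)&(hsv[...,2]>100)
for m,a,ce in cen(red,0): print('red',a,ce.round(),rect(m,.045))
E
```

```text
plate (((611.21435546875, 28.66980743408203), (151.1114959716797, 251.07891845703125), 6.206606388092041), [[523.0, 145.0], [550.0, -104.0], [700.0, -88.0], [673.0, 162.0]])
fix (((621.332763671875, 29.8843994140625), (286.9725341796875, 324.3562927246094), 7.454668045043945), [[458.0, 172.0], [500.0, -150.0], [785.0, -112.0], [743.0, 209.0]])
mat (((478.9769287109375, -323.2958679199219), (113.24761199951172, 233.4694061279297), 84.13663482666016), [[357.0, -368.0], [589.0, -392.0], [601.0, -279.0], [369.0, -255.0]])
brass 321 [69. 91.] [0.826 0.655] [184. 161.  29.] ((72.73451232910156, 95.51769256591797), (33.19298553466797, 64.85604095458984), 86.18592071533203)
brass 185 [151. 267.] [0.271 0.359] [221. 162.  74.] ((151.63079833984375, 266.546142578125), (20.093626022338867, 15.504340171813965), 82.87498474121094)
brass 177 [ 93. 214.] [0.428 0.549] [218. 151.  62.] ((92.75001525878906, 213.75003051757812), (17.677669525146484, 15.55634880065918), 45.0)
brass 55 [165. 184.] [0.527 0.331] [237. 202. 114.] ((164.98077392578125, 184.59616088867188), (11.178619384765625, 9.41357421875), 11.309932708740234)
brass 55 [152. 211.] [0.441 0.367] [238. 206. 118.] ((152.33946228027344, 211.7981719970703), (9.003567695617676, 11.685481071472168), 73.3007583618164)
red 331 [375. 218.] (((427.594482421875, -311.5992126464844), (25.388851165771484, 115.36336517333984), 85.77238464355469), [[369.0, -320.0], [484.0, -329.0], [486.0, -303.0], [371.0, -295.0]])
red 223 [112. 165.] (((575.0724487304688, 486.19122314453125), (95.7353744506836, 22.943758010864258), 8.018755912780762), [[526.0, 491.0], [529.0, 468.0], [624.0, 482.0], [621.0, 504.0]])
```

```bash
python3 - <<'E'
from h import *
c=optics.get_calibration('top')
loc=np.array([[83,67],[83,-93],[5,133]])/1000
W=np.array([ray(np.array(p)/2.2+[60,90],c,.042)[:2] for p in [(381,75),(493,63),(339,133)]])
print(W.round(3))
lc=loc.mean(0);wc=W.mean(0);A=(loc-lc).T@(W-wc)
th=np.arctan2(A[0,1]-A[1,0],A[0,0]+A[1,1]);Rm=np.array([[np.cos(th),-np.sin(th)],[np.sin(th),np.cos(th)]])
n=wc-Rm@lc;print('nest',n.round(4),np.degrees(th),(W-(loc@Rm.T+n)).round(4))
M=np.array(optics.get_calibration('wrist')['world_to_cam']);p,r,s=tcp()
print('wrist cam in tool',r.as_matrix().T@(-M[:3,:3].T@M[:3,3]-p),(M[:3,:3]@r.as_matrix()).round(2),K(optics.get_calibration('wrist')))
for x,y in [(.023,-.052)]:
    pass
E
```

```text
[[ 0.712  0.121]
 [ 0.732 -0.037]
 [ 0.627  0.177]]
nest [0.6381 0.0443] 7.174393250872543 [[-0.0003 -0.0006]
 [ 0.0001  0.0005]
 [ 0.0002  0.0001]]
wrist cam in tool [ 0.07918681 -0.00104537 -0.13495321] [[ 0.    1.   -0.  ]
 [-0.95 -0.   -0.31]
 [-0.31  0.    0.95]] (np.float64(337.07245061990267), 259.59489633991427, 192.2184701219118)
```

Call:
{"op": "servo_tool", "data": {
  "increments": [
    [0, 0, 0, 0, 0, -7.83, 1],
    [0, 0, 0, 0, 0, -7.83, 1],
    [0, 0, 0, 0, 0, -7.83, 1],
    [0, 0, 0, 0, 0, -7.83, 1],
    [0, 0, 0, 0, 0, 0, 1]
  ],
  "squeeze": 40
}}

```text
clock: 2.25
position: [0.2354, 0.5246, 0.2393]
ee_rot: [0.0, -0.062, 0.998, 0.0]
contact_force: [-0.2, -0.2, 0.2]
width: 0.0124
gripper_force: 0.0
```

Call:
{"op": "servo_tool", "data": {
  "increments": [
    [-1.61, -4.13, 0, 0, 0, 0, 1],
    [-1.61, -4.13, 0, 0, 0, 0, 1],
    [-1.61, -4.13, 0, 0, 0, 0, 1],
    [-1.61, -4.13, 0, 0, 0, 0, 1],
    [-1.61, -4.13, 0, 0, 0, 0, 1]
  ]
}}

```text
clock: 2.75
position: [0.3415, 0.3283, 0.2395]
ee_rot: [0.0, -0.061, 0.998, 0.0]
contact_force: [0.9, -1.0, 0.5]
width: 0.0002
gripper_force: 0.0
```

Call:
{"op": "servo_tool", "data": {
  "increments": [
    [-1.61, -4.13, 0, 0, 0, 0, 1],
    [-1.61, -4.13, 0, 0, 0, 0, 1],
    [-1.61, -4.13, 0, 0, 0, 0, 1],
    [-1.61, -4.13, 0, 0, 0, 0, 1],
    [-1.61, -4.13, 0, 0, 0, 0, 1]
  ]
}}

```text
clock: 3.25
position: [0.4472, 0.1332, 0.2396]
ee_rot: [0.0, -0.061, 0.998, 0.0]
contact_force: [0.1, -0.6, 0.4]
width: -0.0001
gripper_force: 0.0
```

Call:
{"op": "servo_tool", "data": {
  "increments": [
    [-1.61, -4.13, 0, 0, 0, 0, 1],
    [-1.61, -4.13, 0, 0, 0, 0, 1],
    [-1.61, -4.13, 0, 0, 0, 0, 1],
    [0, 0, 2.5, 0, 0, 0, 1],
    [0, 0, 0, 0, 0, 0, 1]
  ]
}}

```text
clock: 3.75
position: [0.5083, 0.0169, 0.2117]
ee_rot: [-0.003, -0.06, 0.998, 0.001]
contact_force: [-0.6, -0.2, -0.0]
width: 0.0002
gripper_force: 0.0
```

Call:
{"op": "servo_tool", "data": {
  "increments": [
    [0, 0, 4, 0, 0, 0, 1],
    [0, 0, 4, 0, 0, 0, 1],
    [0, 0, 4, 0, 0, 0, 1],
    [0, 0, 4, 0, 0, 0, 1],
    [0, 0, 0, 0, 0, 0, 1]
  ]
}}

```text
clock: 4.25
position: [0.5055, 0.0193, 0.0508]
ee_rot: [-0.005, -0.062, 0.998, 0.001]
contact_force: [-0.4, -0.2, 0.8]
width: -0.0001
gripper_force: 0.0
```

Call:
{"op": "servo_tool", "data": {
  "increments": [
    [0, 0, 1, 0, 0, 0, 1],
    [0, 0, 1, 0, 0, 0, 1],
    [0, 0, 1, 0, 0, 0, 1],
    [0, 0, 0, 0, 0, 0, 1],
    [0, 0, 0, 0, 0, 0, 1]
  ]
}}

```text
clock: 4.75
position: [0.5102, 0.018, 0.0247]
ee_rot: [0.0, -0.062, 0.998, -0.0]
contact_force: [0.4, -0.8, 0.1]
width: 0.0001
gripper_force: 0.0
```

```bash
cat >> h.py <<'E'
N=np.array([.6381,.0443]);TH=np.radians(7.17);RF=np.array([[np.cos(TH),-np.sin(TH)],[np.sin(TH),np.cos(TH)]])
def loc(p): return RF.T@(np.array(p)[:2]-N)
def plan(xy,z,yaw):
    "yaw: world angle (deg) of tool x. prints turn about tool z (first), then shift cm"
    p,r,s=tcp(); x=r.as_matrix()[:,0]; y0=np.degrees(np.arctan2(x[1],x[0])); d=(yaw-y0+180)%360-180
    a=np.radians(yaw); X=np.array([np.cos(a),np.sin(a)]);Y=np.array([X[1],-X[0]])
    D=np.array(xy)-p[:2]; print('turn rz',round(-d,2),'shift cm',(100*np.array([D@X,D@Y,p[2]-z])).round(2),'q6',round(s['qpos'][5],2),'tool z',r.as_matrix()[:,2].round(3))
def plate(fn=None):
    im,c=snap('top',fn);hsv=cv2.cvtColor(im,cv2.COLOR_RGB2HSV)
    w=(hsv[...,1]<40)&(hsv[...,2]>190);w[:100]=0;w[215:]=0;w[:,:200]=0;w[:,325:]=0
    cn,_=cv2.findContours(w.astype(np.uint8),0,1);cn=max(cn,key=cv2.contourArea)[:,0]
    W=np.array([ray(p,c,.024)[:2] for p in cn]).astype(np.float32)*1000
    r=cv2.minAreaRect(W);print('plate',np.round(r[0],1),np.round(r[1],1),r[2],'local',(1000*loc(np.array(r[0])/1000)).round(1))
E
python3 - <<'E'
from h import *
p,r,s=tcp();print(p,loc(p),s['contact_force']); plate()
E
```

```text
[0.51021711 0.01795704 0.02466443] [-0.13017084 -0.01017542] [ 0.44777307 -0.80515142  0.06325008]
plate [611.3  28.6] [150.9 251. ] 6.322991371154785 local [-28.6 -12.2]
```

Call:
{"op": "servo_tool", "data": {
  "increments": [
    [-0.5, 0, 0, 0, 0, 0, 1],
    [-0.5, 0, 0, 0, 0, 0, 1],
    [-0.4, 0, 0, 0, 0, 0, 1],
    [-0.4, 0, 0, 0, 0, 0, 1],
    [-0.3, 0, 0, 0, 0, 0, 1]
  ]
}}

```text
clock: 5.3
position: [0.53, 0.0207, 0.0241]
ee_rot: [-0.001, -0.062, 0.998, 0.0]
contact_force: [-3.1, -0.4, 0.6]
width: 0.0003
gripper_force: 1.4
```

Call:
{"op": "servo_tool", "data": {
  "increments": [
    [-0.4, 0, 0, 0, 0, 0, 1],
    [-0.4, 0, 0, 0, 0, 0, 1],
    [-0.4, 0, 0, 0, 0, 0, 1],
    [-0.4, 0, 0, 0, 0, 0, 1],
    [-0.2, 0, 0, 0, 0, 0, 1]
  ]
}}

```text
clock: 5.8
position: [0.5493, 0.0229, 0.0242]
ee_rot: [0.0, -0.062, 0.998, 0.0]
contact_force: [-1.8, -0.6, -0.5]
width: 0.0001
gripper_force: 1.0
```

```bash
python3 - <<'E'
from h import *
p,r,s=tcp();print(p,loc(p),s['contact_force']); plate()
E
```

```text
[0.54930537 0.0228722  0.02418852] [-0.09077475 -0.01017745] [-1.78186086 -0.63434835 -0.52178784]
plate [624.9 125.6] [153.1  69. ] 1.7336276769638062 local [-3.  82.3]
```

Call:
{"op": "servo_tool", "data": {
  "increments": [
    [-0.2, 0, 0, 0, 0, 0, 1],
    [-0.2, 0, 0, 0, 0, 0, 1],
    [-0.1, 0, 0, 0, 0, 0, 1],
    [0, 0, 0, 0, 0, 0, 1],
    [0, 0, 0, 0, 0, 0, 1]
  ]
}}

```text
clock: 6.35
position: [0.5539, 0.0235, 0.0244]
ee_rot: [0.0, -0.062, 0.998, 0.0]
contact_force: [-0.8, -0.4, -0.4]
width: 0.0002
gripper_force: 0.6
```

Call:
{"op": "servo_tool", "data": {
  "increments": [
    [-0.1, 0, 0, 0, 0, 0, 1],
    [0, 0, 0, 0, 0, 0, 1],
    [-0.1, 0, 0, 0, 0, 0, 1],
    [0, 0, 0, 0, 0, 0, 1],
    [0, 0, 0, 0, 0, 0, 1]
  ]
}}

```text
clock: 6.85
position: [0.5543, 0.0236, 0.0243]
ee_rot: [-0.001, -0.063, 0.998, -0.0]
contact_force: [-4.9, -1.4, 3.9]
width: 0.0001
gripper_force: 2.5
```

```bash
python3 - <<'E'
from h import *
p,r,s=tcp();print(p,loc(p),s['contact_force'])
E
```

```text
[0.55428218 0.02358287 0.02425273] [-0.08574817 -0.01009351] [-4.92054442 -1.38192331  3.92613127]
```

Call:
{"op": "servo_tool", "data": {
  "increments": [
    [-0.1, 0, 0, 0, 0, 0, 1],
    [0, 0, 0, 0, 0, 0, 1],
    [-0.1, 0, 0, 0, 0, 0, 1],
    [0, 0, 0, 0, 0, 0, 1],
    [0, 0, 0, 0, 0, 0, 1]
  ]
}}

```text
clock: 7.35
position: [0.5545, 0.0236, 0.024]
ee_rot: [-0.003, -0.063, 0.998, -0.0]
contact_force: [-6.8, -1.7, 3.6]
width: 0.0001
gripper_force: 3.9
```

Call:
{"op": "servo_tool", "data": {
  "increments": [
    [0.5, 0, 0, 0, 0, 0, 1],
    [1, 0, 0, 0, 0, 0, 1],
    [0, 0, -2, 0, 0, 0, 1],
    [0, 0, -4, 0, 0, 0, 1],
    [0, 0, 0, 0, 0, 0, 1]
  ]
}}

```text
clock: 7.85
position: [0.547, 0.0219, 0.0891]
ee_rot: [0.006, -0.062, 0.998, -0.001]
contact_force: [1.5, -0.6, 0.9]
width: -0.0
gripper_force: 0.0
```

```bash
python3 - <<'E'
from h import *
p,r,s=tcp();print(p,loc(p),s['contact_force'])
t=N+RF@[.005,-.19]; plan(t,p[2],187.17)
E
```

```text
[0.54702557 0.02186334 0.08908627] [-0.09316265 -0.01089387] [ 1.50892671 -0.58267414  0.90549107]
turn rz -0.02 shift cm [ -9.82 -17.91   0.  ] q6 -1.78 tool z [ 0.012 -0.001 -1.   ]
```

Call:
{"op": "servo_tool", "data": {
  "increments": [
    [-2, -3.58, 0, 0, 0, 0, 1],
    [-2, -3.58, 0, 0, 0, 0, 1],
    [-2, -3.58, 0, 0, 0, 0, 1],
    [-2, -3.58, 0, 0, 0, 0, 1],
    [-2, -3.58, 0, 0, 0, 0, 1]
  ]
}}

```text
clock: 8.35
position: [0.6654, -0.1445, 0.0841]
ee_rot: [0.001, -0.062, 0.998, -0.0]
contact_force: [0.3, 0.4, -0.7]
width: -0.0003
gripper_force: 0.0
```

Call:
{"op": "servo_tool", "data": {
  "increments": [
    [-0.2, 0, 0, 0, 0, 0, 1],
    [0, 0, 2, 0, 0, 0, 1],
    [0, 0, 2, 0, 0, 0, 1],
    [0, 0, 1, 0, 0, 0, 1],
    [0, 0, 0, 0, 0, 0, 1]
  ]
}}

```text
clock: 8.85
position: [0.6647, -0.1419, 0.0324]
ee_rot: [-0.002, -0.063, 0.998, 0.001]
contact_force: [-0.4, 0.4, -0.5]
width: -0.0001
gripper_force: 0.0
```

```bash
python3 - <<'E'
from h import *
p,r,s=tcp();print(p,loc(p),s['contact_force'],r.as_matrix()[:,2]); plate('top1.png')
E
```

```text
[ 0.66467924 -0.14189853  0.03235488] [ 0.00313126 -0.18805995] [-0.35775213  0.4300642  -0.45904351] [-0.00338972  0.00142603 -0.99999324]
plate [639.7  32.9] [148.9 250.2] 6.396336555480957 local [  0.2 -11.5]
```

Call:
{"op": "servo_tool", "data": {
  "increments": [
    [0, 0, 0.8, 0, 0, 0, 1],
    [0, 0.8, 0, 0, 0, 0, 1],
    [0, 0.8, 0, 0, 0, 0, 1],
    [0, 0.8, 0, 0, 0, 0, 1],
    [0, 0.8, 0, 0, 0, 0, 1]
  ]
}}

```text
clock: 9.4
position: [0.6623, -0.1101, 0.0267]
ee_rot: [0.0, -0.063, 0.998, -0.0]
contact_force: [0.6, 0.6, 0.2]
width: 0.0004
gripper_force: 0.0
```

Call:
{"op": "servo_tool", "data": {
  "increments": [
    [0, 0.5, 0, 0, 0, 0, 1],
    [0, 0.5, 0, 0, 0, 0, 1],
    [0, 0, 0, 0, 0, 0, 1],
    [0, 0.2, 0, 0, 0, 0, 1],
    [0, 0, 0, 0, 0, 0, 1]
  ]
}}

```text
clock: 9.9
position: [0.6607, -0.0992, 0.0263]
ee_rot: [0.0, -0.062, 0.998, 0.0]
contact_force: [-0.6, 0.6, 0.3]
width: -0.0002
gripper_force: 0.0
```

```bash
python3 - <<'E'
from h import *
p,r,s=tcp();print(p,loc(p),s['contact_force'],r.as_matrix()[:,2]); plate()
E
```

```text
[ 0.66072243 -0.09918139  0.02628985] [ 0.00453708 -0.14518299] [-0.57212948  0.62680192  0.29921585] [ 1.23894618e-05  5.19952691e-05 -9.99999999e-01]
plate [638.4  43. ] [149.3 229.7] 6.396474361419678 local [ 0.1 -1.3]
```

Call:
{"op": "servo_tool", "data": {
  "increments": [
    [0, 0.3, 0, 0, 0, 0, 1],
    [0, 0.3, 0, 0, 0, 0, 1],
    [0, 0.2, 0, 0, 0, 0, 1],
    [0, 0, 0, 0, 0, 0, 1],
    [0, 0, 0, 0, 0, 0, 1]
  ]
}}

```text
clock: 10.45
position: [0.6597, -0.091, 0.0263]
ee_rot: [0.0, -0.062, 0.998, 0.0]
contact_force: [-0.0, -1.3, -0.9]
width: -0.0
gripper_force: 0.5
```

Call:
{"op": "servo_tool", "data": {
  "increments": [
    [0, 0.2, 0, 0, 0, 0, 1],
    [0, 0.1, 0, 0, 0, 0, 1],
    [0, 0.1, 0, 0, 0, 0, 1],
    [0, 0, 0, 0, 0, 0, 1],
    [0, 0, 0, 0, 0, 0, 1]
  ]
}}

```text
clock: 10.95
position: [0.6592, -0.0871, 0.0263]
ee_rot: [-0.0, -0.062, 0.998, 0.0]
contact_force: [0.2, -1.2, 0.2]
width: 0.0003
gripper_force: 0.7
```

```bash
python3 - <<'E'
from h import *
p,r,s=tcp();print(p,loc(p),s['contact_force'],r.as_matrix()[:,2]); plate()
E
```

```text
[ 0.65917678 -0.08706543  0.0262741 ] [ 0.00451576 -0.13296885] [ 0.17638459 -1.17976385  0.18163196] [-6.60319712e-05  3.21957919e-04 -9.99999946e-01]
plate [635.8  57.6] [149.4 221.7] 6.741649150848389 local [-0.6 13.5]
```

Call:
{"op": "servo_tool", "data": {
  "increments": [
    [0, 0.1, 0, 0, 0, 0, 1],
    [0, 0.1, 0, 0, 0, 0, 1],
    [0, 0, 0, 0, 0, 0, 1],
    [0, 0, 0, 0, 0, 0, 1],
    [0, 0, 0, 0, 0, 0, 1]
  ]
}}

```text
clock: 11.5
position: [0.659, -0.0851, 0.0263]
ee_rot: [0.0, -0.062, 0.998, 0.0]
contact_force: [0.1, -0.6, -0.8]
width: 0.0001
gripper_force: 0.7
```

Call:
{"op": "servo_tool", "data": {
  "increments": [
    [0, 0.1, 0, 0, 0, 0, 1],
    [0, 0.1, 0, 0, 0, 0, 1],
    [0, 0, 0, 0, 0, 0, 1],
    [0, 0, 0, 0, 0, 0, 1],
    [0, 0, 0, 0, 0, 0, 1]
  ]
}}

```text
clock: 12.0
position: [0.6589, -0.0846, 0.0263]
ee_rot: [0.0, -0.063, 0.998, -0.001]
contact_force: [0.0, -4.8, -1.8]
width: -0.0001
gripper_force: 2.6
```

Call:
{"op": "servo_tool", "data": {
  "increments": [
    [0, 0.1, 0, 0, 0, 0, 1],
    [0, 0, 0, 0, 0, 0, 1],
    [0, 0, 0, 0, 0, 0, 1],
    [0, 0, 0, 0, 0, 0, 1],
    [0, 0, 0, 0, 0, 0, 1]
  ]
}}

```text
clock: 12.5
position: [0.659, -0.0844, 0.0263]
ee_rot: [0.0, -0.063, 0.998, -0.002]
contact_force: [0.8, -7.1, -2.2]
width: 0.0003
gripper_force: 3.6
```

Call:
{"op": "servo_tool", "data": {
  "increments": [
    [0, -1, 0, 0, 0, 0, 1],
    [0, -0.5, 0, 0, 0, 0, 1],
    [0, 0, -3, 0, 0, 0, 1],
    [0, 0, -3.5, 0, 0, 0, 1],
    [3.5, 0, 0, 0, 0, 0, 1]
  ]
}}

```text
clock: 13.0
position: [0.6335, -0.1025, 0.0967]
ee_rot: [0.008, -0.063, 0.998, -0.002]
contact_force: [0.1, -0.9, 0.5]
width: 0.0003
gripper_force: 0.0
```

Call:
{"op": "servo_tool", "data": {
  "increments": [
    [4, 0, 0, 0, 0, 0, 1],
    [4, 0, 0, 0, 0, 0, 1],
    [4, 0, 0, 0, 0, 0, 1],
    [4, 0, 0, 0, 0, 0, 1],
    [0, 0, 0, 0, 0, 0, 1]
  ]
}}

```text
clock: 13.5
position: [0.4602, -0.1198, 0.0907]
ee_rot: [-0.004, -0.061, 0.998, 0.002]
contact_force: [-0.0, -0.5, -0.6]
width: -0.0002
gripper_force: 0.0
```

```bash
python3 - <<'E'
from h import *
p,r,s=tcp();print(p,loc(p),s['contact_force'],r.as_matrix()[:,2]); plate('top2.png')
im=cv2.imread('pics/top2.png');cv2.imwrite('pics/top2b.png',cv2.resize(im[100:215,200:330],None,fx=6,fy=5,interpolation=cv2.INTER_CUBIC)[:600])
E
```

```text
[ 0.46022377 -0.11978625  0.09072591] [-0.19696549 -0.14060172] [-0.00680114 -0.46387611 -0.61798782] [-0.00727046  0.00346214 -0.99996758]
plate [636.1  52.6] [148.8 264.9] 6.931364059448242 local [-0.9  8.4]
```

View pics/top2b.png

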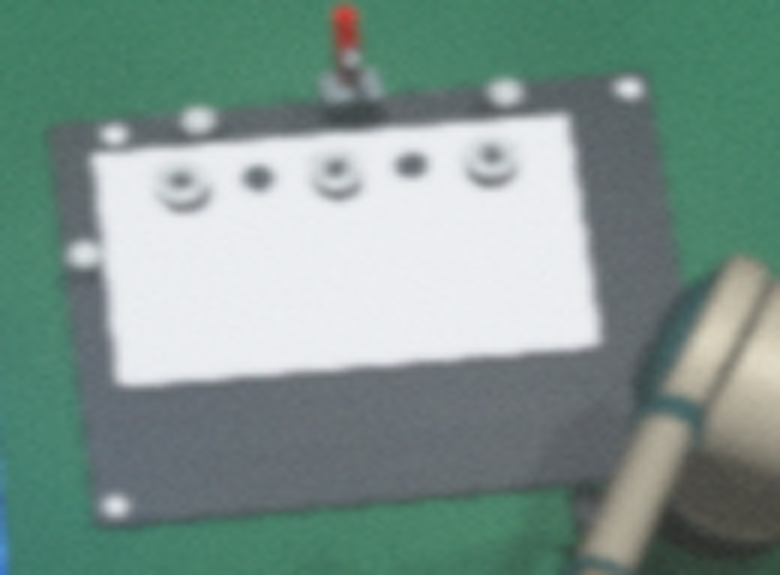

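The view shows the plate against the side stop (83,255) and close to both far stops. I'll push again in +x at two points so both far stops take it.

Call:
{"op": "servo_tool", "data": {
  "increments": [
    [-2, 2, 0, 0, 0, 0, 1],
    [-2, 2, 0, 0, 0, 0, 1],
    [-2, 2, 0, 0, 0, 0, 1],
    [-1.5, 2, 0, 0, 0, 0, 1],
    [0, 0, 2.5, 0, 0, 0, 1]
  ]
}}

```text
clock: 14.05
position: [0.5382, -0.0306, 0.069]
ee_rot: [0.006, -0.064, 0.998, -0.0]
contact_force: [0.5, -1.3, -0.4]
width: -0.0002
gripper_force: 0.0
```

Call:
{"op": "servo_tool", "data": {
  "increments": [
    [0, 0, 2.5, 0, 0, 0, 1],
    [0, 0, 1.6, 0, 0, 0, 1],
    [-1, 0, 0, 0, 0, 0, 1],
    [-1, 0, 0, 0, 0, 0, 1],
    [-0.5, 0, 0, 0, 0, 0, 1]
  ]
}}

```text
clock: 14.55
position: [0.5599, -0.0297, 0.0265]
ee_rot: [0.002, -0.062, 0.998, -0.0]
contact_force: [0.0, -0.3, 0.5]
width: -0.0001
gripper_force: 0.0
```

```bash
python3 - <<'E'
from h import *
p,r,s=tcp();print(p,loc(p),s['contact_force'],r.as_matrix()[:,2])
E
```

```text
[ 0.55994952 -0.0297316   0.02652126] [-0.08677952 -0.06369844] [ 0.02652466 -0.29379358  0.51909789] [ 4.79153699e-03 -4.08799110e-04 -9.99988437e-01]
```

Call:
{"op": "servo_tool", "data": {
  "increments": [
    [0, 0, 0, 0, 0, 0, 1],
    [-0.1, 0, 0, 0, 0, 0, 1],
    [-0.1, 0, 0, 0, 0, 0, 1],
    [0, 0, 0, 0, 0, 0, 1],
    [0, 0, 0, 0, 0, 0, 1]
  ]
}}

```text
clock: 15.05
position: [0.5581, -0.0294, 0.0255]
ee_rot: [0.0, -0.062, 0.998, 0.0]
contact_force: [-0.5, -0.1, 0.0]
width: 0.0002
gripper_force: 0.0
```

Call:
{"op": "servo_tool", "data": {
  "increments": [
    [0, 0, 0, 0, 0, 0, 1],
    [-0.1, 0, 0, 0, 0, 0, 1],
    [0, 0, 0, 0, 0, 0, 1],
    [0, 0, 0, 0, 0, 0, 1],
    [0, 0, 0, 0, 0, 0, 1]
  ]
}}

```text
clock: 15.55
position: [0.5592, -0.0292, 0.0253]
ee_rot: [-0.0, -0.062, 0.998, 0.0]
contact_force: [-0.4, 0.7, 0.8]
width: 0.0001
gripper_force: 0.0
```

Call:
{"op": "servo_tool", "data": {
  "increments": [
    [0, 0, 0, 0, 0, 0, 1],
    [-0.1, 0, 0, 0, 0, 0, 1],
    [0, 0, 0, 0, 0, 0, 1],
    [0, 0, 0, 0, 0, 0, 1],
    [0, 0, 0, 0, 0, 0, 1]
  ]
}}

```text
clock: 16.05
position: [0.5602, -0.0291, 0.0253]
ee_rot: [0.0, -0.062, 0.998, 0.0]
contact_force: [-0.1, -0.3, 1.0]
width: -0.0
gripper_force: 0.0
```

Call:
{"op": "servo_tool", "data": {
  "increments": [
    [-0.1, 0, 0, 0, 0, 0, 1],
    [0, 0, 0, 0, 0, 0, 1],
    [-0.1, 0, 0, 0, 0, 0, 1],
    [0, 0, 0, 0, 0, 0, 1],
    [0, 0, 0, 0, 0, 0, 1]
  ]
}}

```text
clock: 16.55
position: [0.5618, -0.029, 0.0251]
ee_rot: [-0.0, -0.062, 0.998, -0.0]
contact_force: [-2.2, -2.0, -0.0]
width: 0.0001
gripper_force: 1.1
```

Call:
{"op": "servo_tool", "data": {
  "increments": [
    [-0.1, 0, 0, 0, 0, 0, 1],
    [0, 0, 0, 0, 0, 0, 1],
    [-0.1, 0, 0, 0, 0, 0, 1],
    [0, 0, 0, 0, 0, 0, 1],
    [0, 0, 0, 0, 0, 0, 1]
  ]
}}

```text
clock: 17.05
position: [0.5624, -0.0288, 0.025]
ee_rot: [-0.002, -0.063, 0.998, -0.0]
contact_force: [-5.2, -3.1, 2.4]
width: -0.0001
gripper_force: 2.9
```

```bash
python3 - <<'E'
from h import *
p,r,s=tcp();print(p,loc(p),s['contact_force'])
E
```

```text
[ 0.56243759 -0.02880601  0.02504423] [-0.08419538 -0.06309063] [-5.17464286 -3.11087893  2.42663078]
```

Call:
{"op": "servo_tool", "data": {
  "increments": [
    [1, 0, 0, 0, 0, 0, 1],
    [0.4, 0, 0, 0, 0, 0, 1],
    [0, 4, 0, 0, 0, 0, 1],
    [0, 4, 0, 0, 0, 0, 1],
    [0, 2.5, 0, 0, 0, 0, 1]
  ]
}}

```text
clock: 17.55
position: [0.5374, 0.076, 0.0257]
ee_rot: [0.001, -0.062, 0.998, 0.001]
contact_force: [-0.3, -0.2, 0.7]
width: -0.0002
gripper_force: 0.0
```

Call:
{"op": "servo_tool", "data": {
  "increments": [
    [0, 0, 0, 0, 0, 0, 1],
    [-0.4, 0, 0, 0, 0, 0, 1],
    [-0.4, 0, 0, 0, 0, 0, 1],
    [-0.2, 0, 0, 0, 0, 0, 1],
    [-0.1, 0, 0, 0, 0, 0, 1]
  ]
}}

```text
clock: 18.05
position: [0.5485, 0.0743, 0.0252]
ee_rot: [-0.0, -0.062, 0.998, -0.0]
contact_force: [-0.7, -1.1, 1.0]
width: 0.0001
gripper_force: 0.6
```

Call:
{"op": "servo_tool", "data": {
  "increments": [
    [-0.1, 0, 0, 0, 0, 0, 1],
    [0, 0, 0, 0, 0, 0, 1],
    [-0.1, 0, 0, 0, 0, 0, 1],
    [0, 0, 0, 0, 0, 0, 1],
    [0, 0, 0, 0, 0, 0, 1]
  ]
}}

```text
clock: 18.55
position: [0.5489, 0.0751, 0.025]
ee_rot: [-0.001, -0.062, 0.998, -0.0]
contact_force: [-5.3, -2.1, 0.9]
width: 0.0002
gripper_force: 2.2
```

```bash
python3 - <<'E'
from h import *
p,r,s=tcp();print(p,loc(p),s['contact_force'])
E
```

```text
[0.54888915 0.0750972  0.02500135] [-0.08466932  0.04169111] [-5.29071843 -2.07530316  0.91575943]
```

Call:
{"op": "servo_tool", "data": {
  "increments": [
    [1, 0, 0, 0, 0, 0, 1],
    [0, 0, -3, 0, 0, 0, 1],
    [0, 0, -3.5, 0, 0, 0, 1],
    [-2, -4, 0, 0, 0, 0, 1],
    [-2, -4, 0, 0, 0, 0, 1]
  ]
}}

```text
clock: 19.05
position: [0.5921, 0.0002, 0.0928]
ee_rot: [0.004, -0.064, 0.998, -0.0]
contact_force: [1.3, 1.4, -0.5]
width: -0.0001
gripper_force: 0.0
```

Call:
{"op": "servo_tool", "data": {
  "increments": [
    [-2, -4, 0, 0, 0, 0, 1],
    [-2, -4, 0, 0, 0, 0, 1],
    [-2, -3.5, 0, 0, 0, 0, 1],
    [0, 0, 0, 0, 0, 0, 1],
    [0, 0, 2, 0, 0, 0, 1]
  ]
}}

```text
clock: 19.55
position: [0.6673, -0.1084, 0.0729]
ee_rot: [0.004, -0.061, 0.998, -0.001]
contact_force: [0.2, -0.2, -0.2]
width: -0.0001
gripper_force: 0.0
```

Call:
{"op": "servo_tool", "data": {
  "increments": [
    [0, 0, 2.5, 0, 0, 0, 1],
    [0, 0, 1.9, 0, 0, 0, 1],
    [0, 0.5, 0, 0, 0, 0, 1],
    [0, 0.5, 0, 0, 0, 0, 1],
    [0, 0, 0, 0, 0, 0, 1]
  ]
}}

```text
clock: 20.05
position: [0.6633, -0.0957, 0.0278]
ee_rot: [0.001, -0.063, 0.998, -0.0]
contact_force: [-0.2, 0.4, -0.1]
width: 0.0001
gripper_force: 0.0
```

```bash
python3 - <<'E'
from h import *
p,r,s=tcp();print(p,loc(p),s['contact_force'])
E
```

```text
[ 0.66327972 -0.09572643  0.02775912] [ 0.00750559 -0.14207422] [-0.15041938  0.36831693 -0.06885912]
```

Now the y-edge check. Contact came at local y ≈ -130.5 before.

Call:
{"op": "servo_tool", "data": {
  "increments": [
    [0, 0.3, 0, 0, 0, 0, 1],
    [0, 0.3, 0, 0, 0, 0, 1],
    [0, 0.2, 0, 0, 0, 0, 1],
    [0, 0.1, 0, 0, 0, 0, 1],
    [0, 0, 0, 0, 0, 0, 1]
  ]
}}

```text
clock: 20.55
position: [0.6613, -0.0879, 0.0264]
ee_rot: [0.0, -0.062, 0.998, 0.0]
contact_force: [0.9, -0.0, -0.4]
width: 0.0
gripper_force: 0.0
```

Call:
{"op": "servo_tool", "data": {
  "increments": [
    [0, 0.2, 0, 0, 0, 0, 1],
    [0, 0.1, 0, 0, 0, 0, 1],
    [0, 0.1, 0, 0, 0, 0, 1],
    [0, 0, 0, 0, 0, 0, 1],
    [0, 0, 0, 0, 0, 0, 1]
  ]
}}

```text
clock: 21.05
position: [0.6609, -0.0845, 0.0262]
ee_rot: [0.0, -0.062, 0.998, -0.0]
contact_force: [0.4, -2.2, -1.1]
width: -0.0002
gripper_force: 1.1
```

```bash
python3 - <<'E'
from h import *
p,r,s=tcp();print(p,loc(p),s['contact_force'])
E
```

```text
[ 0.66086053 -0.08451448  0.02623565] [ 0.00650473 -0.130648  ] [ 0.41750905 -2.20046396 -1.0660798 ]
```

Call:
{"op": "servo_tool", "data": {
  "increments": [
    [0, 0.1, 0, 0, 0, 0, 1],
    [0, 0.1, 0, 0, 0, 0, 1],
    [0, 0, 0, 0, 0, 0, 1],
    [0, 0, 0, 0, 0, 0, 1],
    [0, -1, 0, 0, 0, 0, 1]
  ]
}}

```text
clock: 21.55
position: [0.6616, -0.0912, 0.0262]
ee_rot: [-0.0, -0.063, 0.998, 0.001]
contact_force: [0.1, 0.2, -0.2]
width: -0.0001
gripper_force: 0.0
```

Call:
{"op": "servo_tool", "data": {
  "increments": [
    [0, -0.6, 0, 0, 0, 0, 1],
    [0, 0, -4.5, 0, 0, 0, 1],
    [0, 0, -4.5, 0, 0, 0, 1],
    [0, 0, -4.5, 0, 0, 0, 1],
    [0, 0, -4, 0, 0, 0, -1]
  ]
}}

```text
clock: 22.05
position: [0.6628, -0.0977, 0.2039]
ee_rot: [0.001, -0.062, 0.998, 0.0]
contact_force: [0.5, -0.5, 0.2]
width: 0.0137
gripper_force: 0.0
```

Call:
{"op": "servo_tool", "data": {
  "increments": [
    [1.47, 4.5, 0, 0, 0, 0, -1],
    [1.47, 4.5, 0, 0, 0, 0, -1],
    [1.47, 4.5, 0, 0, 0, 0, -1],
    [1.47, 4.5, 0, 0, 0, 0, -1],
    [1.47, 4.5, 0, 0, 0, 0, -1]
  ]
}}

```text
clock: 22.55
position: [0.5605, 0.1179, 0.2015]
ee_rot: [0.0, -0.062, 0.998, 0.001]
contact_force: [0.4, -0.2, -0.3]
width: 0.0848
gripper_force: 0.0
```

Call:
{"op": "servo_tool", "data": {
  "increments": [
    [1.47, 4.5, 0, 0, 0, 0, -1],
    [1.47, 4.5, 0, 0, 0, 0, -1],
    [1.47, 4.5, 0, 0, 0, 0, -1],
    [1.47, 4.5, 0, 0, 0, 0, -1],
    [1.47, 4.5, 0, 0, 0, 0, -1]
  ]
}}

```text
clock: 23.05
position: [0.4595, 0.3321, 0.2016]
ee_rot: [-0.0, -0.062, 0.998, 0.001]
contact_force: [1.1, 1.0, 1.0]
width: 0.0858
gripper_force: 0.0
```

Call:
{"op": "servo_tool", "data": {
  "increments": [
    [0, 0, 0, 0, 0, 0, -1],
    [0, 0, 0, 0, 0, 0, -1],
    [0, 0, 0, 0, 0, 0, -1],
    [0, 0, 0, 0, 0, 0, -1],
    [0, 0, 0, 0, 0, 0, -1]
  ]
}}

```text
clock: 23.55
position: [0.4614, 0.3291, 0.2013]
ee_rot: [-0.0, -0.061, 0.998, -0.0]
contact_force: [0.9, 1.3, 0.1]
width: 0.0857
gripper_force: 0.0
```

```bash
python3 - <<'E'
from h import *
p,r,s=tcp();print(p,r.as_matrix()[:,2])
im,c=snap('wrist','w1.png')
for l,z in [('clip1_slot',.005),('clip1_tab',.017),('clip1_tab',.028),('clip2_slot',.005),('clip2_tab',.017),('clip3_slot',.005),('clip3_tab',.017)]:
    print(l,z,[(round(d['p'],2),np.round(d['at']).astype(int).tolist(),ray(d['at'],c,z)[:2].round(4).tolist()) for d in finder.tip_of(l,'wrist')][:5])
snap('top','top3.png')
E
```

```text
[0.46140273 0.32908015 0.20132595] [-1.60916639e-05 -2.51620002e-05 -1.00000000e+00]
clip1_slot 0.005 [(0.59, [247, 249], [0.5546, 0.3268])]
clip1_tab 0.017 [(0.73, [243, 222], [0.5182, 0.3191]), (0.51, [301, 171], [0.4576, 0.3688]), (0.29, [246, 248], [0.5471, 0.3246])]
clip1_tab 0.028 [(0.73, [243, 222], [0.5135, 0.3191]), (0.51, [301, 171], [0.455, 0.3671]), (0.29, [246, 248], [0.5415, 0.3244])]
clip2_slot 0.005 [(0.74, [300, 171], [0.4612, 0.3698])]
clip2_tab 0.017 []
clip3_slot 0.005 [(0.76, [304, 172], [0.462, 0.3737]), (0.58, [485, 173], [0.4396, 0.5567])]
clip3_tab 0.017 [(0.86, [477, 142], [0.4093, 0.5303]), (0.65, [297, 138], [0.4269, 0.3604])]
```

View pics/w1.png

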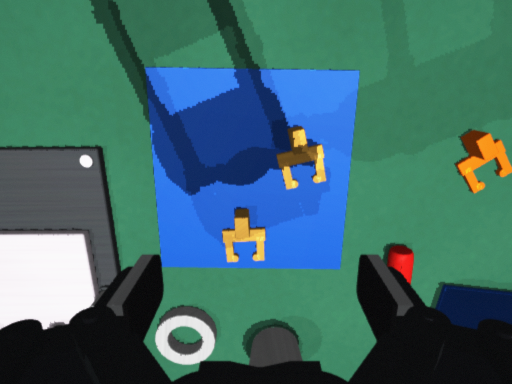

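The wrist view shows both clips on the pad, mouths towards +x: A has its tab at (242,213) and bar at (243,240); B has its tab at (298,137) and bar at (301,157). The orange look-alike at (485,160) is off the pad. I'll fit a clip model to each.

```bash
cat >> h.py <<'E'
from scipy.optimize import minimize
def box(x0,x1,y0,y1,z0,z1): return np.array([[x,y,z] for x in(x0,x1) for y in(y0,y1) for z in(z0,z1)])/1000
CLIP=[box(-25,-11,-23,23,0,6),box(-11,12,13,21,0,6),box(-11,12,-21,-13,0,6),box(-47,-25,-7,7,0,26)]
def render(q,z0,c,model):
    m=np.zeros((384,512),np.uint8);a=q[2];Rz=np.array([[np.cos(a),-np.sin(a),0],[np.sin(a),np.cos(a),0],[0,0,1]])
    for b in model:
        P=np.array([proj(Rz@v+[q[0],q[1],z0],c) for v in b]); h=cv2.convexHull((P*16).astype(np.int32)); cv2.fillConvexPoly(m,h,1,shift=4)
    return m>0
def fit(mask,c,q0,z0,model=CLIP):
    def cost(q):
        q=[q[0]/100,q[1]/100,q[2]/10]; r=render(q,z0,c,model); return 1-(r&mask).sum()/max(1,(r|mask).sum())
    best=None
    for da in (-.25,0,.25):
        x=np.array([q0[0]*100,q0[1]*100,(q0[2]+da)*10])
        for _ in range(3):
            o=minimize(cost,x,method='Nelder-Mead',options=dict(initial_simplex=x+np.vstack([np.zeros(3),np.eye(3)*[.6,.6,1.5]]),xatol=.003,fatol=1e-4)); x=o.x
        if best is None or o.fun<best.fun: best=o
    q=best.x; return np.array([q[0]/100,q[1]/100,q[2]/10]),1-best.fun
def brass(im):
    h=cv2.cvtColor(im,cv2.COLOR_RGB2HSV); return (h[...,0]<30)&(h[...,0]>9)&(h[...,1]>100)&(h[...,2]>40)
def near(mask,px,rad=45):
    n,l,s,ce=cv2.connectedComponentsWithStats(mask.astype(np.uint8)); 
    ok=np.zeros_like(mask)
    for i in range(1,n):
        if s[i,4]>20 and np.hypot(*(ce[i]-px))<rad: ok|=l==i
    return ok
E
python3 - <<'E'
from h import *
im=cv2.cvtColor(cv2.imread('pics/w1.png'),cv2.COLOR_BGR2RGB);c=optics.get_calibration('wrist')
b=brass(im)
for px,q0 in [((243,237),(.545,.325,0.)),((301,160),(.455,.369,.2))]:
    m=near(b,px,30);q,s=fit(m,c,q0,.002);t=q[:2]-.038*np.array([np.cos(q[2]),np.sin(q[2])])
    print(m.sum(),'slot',q[:2].round(4),'deg',np.degrees(q[2]).round(1),'iou',round(s,3),'tab',t.round(4))
    plan(t,.045,np.degrees(q[2])+180)
E
```

```text
1103 slot [0.5554 0.3249] deg 7.5 iou 0.803 tab [0.5177 0.32  ]
turn rz -0.3 shift cm [-5.52 -1.76 15.63] q6 -1.2 tool z [ 0.  0. -1.]
1385 slot [0.462  0.3748] deg 20.7 iou 0.829 tab [0.4265 0.3614]
turn rz -13.55 shift cm [ 2.1   4.13 15.63] q6 -1.2 tool z [ 0.  0. -1.]
```

Call:
{"op": "servo_tool", "data": {
  "increments": [
    [-2.65, -0.88, 2, 0, 0, 0, -1],
    [-2.65, -0.88, 2, 0, 0, 0, -1],
    [0, 0, 4.5, 0, 0, 0, -1],
    [0, 0, 4.5, 0, 0, 0, -1],
    [0, 0, 0, 0, 0, 0, -1]
  ]
}}

```text
clock: 24.5
position: [0.511, 0.3171, 0.0654]
ee_rot: [-0.006, -0.062, 0.998, -0.002]
contact_force: [-1.0, -0.8, 0.6]
width: 0.0858
gripper_force: 0.0
```

Call:
{"op": "servo_tool", "data": {
  "increments": [
    [0, 0, 0, 0, 0, 0, -1],
    [0, 0, 2, 0, 0, 0, -1],
    [0, 0, 2, 0, 0, 0, -1],
    [0, 0, 1.5, 0, 0, 0, -1],
    [0, 0, 0, 0, 0, 0, -1]
  ]
}}

```text
clock: 25.0
position: [0.5161, 0.32, 0.0176]
ee_rot: [0.001, -0.063, 0.998, 0.0]
contact_force: [-0.4, 0.5, -0.5]
width: 0.0855
gripper_force: 0.0
```

```bash
python3 - <<'E'
from h import *
p,r,s=tcp();print(p,s['contact_force']);plan((.5157,.3197),.012,187.5)
snap('wrist','w2.png')
E
```

```text
[0.51609322 0.3199567  0.01757007] [-0.37682113  0.47667187 -0.50381695]
turn rz -0.32 shift cm [ 0.04 -0.02  0.56] q6 -1.26 tool z [ 0.001  0.001 -1.   ]
```

View pics/w2.png

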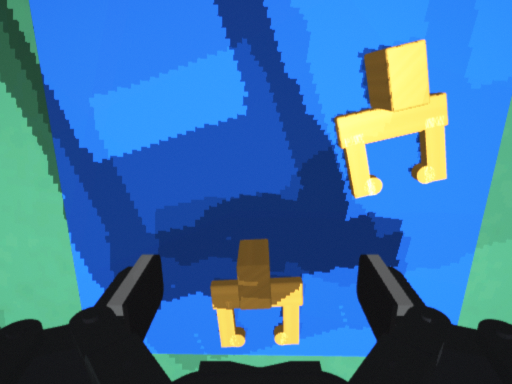

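The fingers straddle clip A's tab, centred at (255,260). Down 4 mm, then close.

Call:
{"op": "servo_tool", "data": {
  "increments": [
    [0, 0, 0.4, 0, 0, 0, -1],
    [0, 0, 0, 0, 0, 0, 1],
    [0, 0, 0, 0, 0, 0, 1],
    [0, 0, 0, 0, 0, 0, 1],
    [0, 0, 0, 0, 0, 0, 1]
  ],
  "squeeze": 45
}}

```text
clock: 25.55
position: [0.5156, 0.3195, 0.0126]
ee_rot: [0.0, -0.062, 0.998, 0.0]
contact_force: [-0.9, -0.5, 0.4]
width: 0.0282
gripper_force: 0.0
```

Call:
{"op": "servo_tool", "data": {
  "increments": [
    [0, 0, 0, 0, 0, 0, 1],
    [0, 0, 0, 0, 0, 0, 1],
    [0, 0, 0, 0, 0, 0, 1],
    [0, 0, 0, 0, 0, 0, 1],
    [0, 0, -2, 0, 0, 0, 1]
  ]
}}

```text
clock: 26.05
position: [0.5133, 0.3184, 0.0299]
ee_rot: [-0.003, -0.062, 0.998, -0.001]
contact_force: [-0.8, -0.2, -1.1]
width: 0.0131
gripper_force: 44.2
```

Call:
{"op": "servo_tool", "data": {
  "increments": [
    [0, 0, -3, 0, 0, 0, 1],
    [0, 0, -3, 0, 0, 0, 1],
    [0, 0, -3, 0, 0, 0, 1],
    [0, 0, 0, 0, 0, 0, 1],
    [0, 0, 0, 0, 0, 0, 1]
  ]
}}

```text
clock: 26.55
position: [0.5153, 0.3194, 0.1224]
ee_rot: [0.0, -0.062, 0.998, 0.0]
contact_force: [-0.2, -1.0, -0.9]
width: 0.0129
gripper_force: 44.2
```

```bash
python3 - <<'E'
from h import *
p,r,s=tcp();print(p,s['contact_force'],s['width']); f=r.as_matrix()
im,c=snap('wrist','w3.png')
t=N+RF@[.045-.035-.038-.002,-.08]; print(t); plan(t,p[2],187.35)
E
```

```text
[0.51534575 0.3194111  0.1224105 ] [-0.16976848 -1.02937034 -0.89046926] 0.012881728915818626
[ 0.61831969 -0.03881883]
turn rz -0.19 shift cm [ -5.71 -36.82  -0.11] q6 -1.26 tool z [-0.002 -0.001 -1.   ]
```

View pics/w3.png

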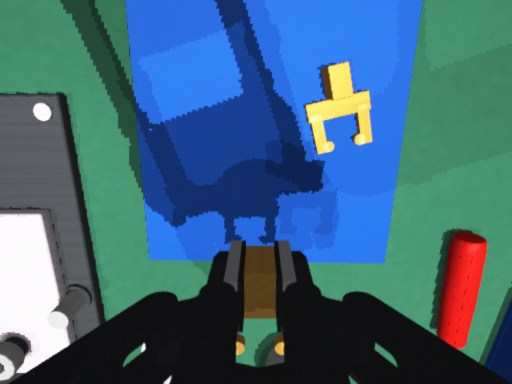

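Call:
{"op": "servo_tool", "data": {
  "increments": [
    [-0.634, -4.09, 0, 0, 0, 0, 1],
    [-0.634, -4.09, 0, 0, 0, 0, 1],
    [-0.634, -4.09, 0, 0, 0, 0, 1],
    [-0.634, -4.09, 0, 0, 0, 0, 1],
    [-0.634, -4.09, 0, 0, 0, 0, 1]
  ]
}}

```text
clock: 27.1
position: [0.5712, 0.1188, 0.1201]
ee_rot: [-0.002, -0.062, 0.998, 0.0]
contact_force: [1.1, 0.4, -0.3]
width: 0.0134
gripper_force: 44.3
```

Call:
{"op": "servo_tool", "data": {
  "increments": [
    [-0.634, -4.09, 0, 0, 0, 0, 1],
    [-0.634, -4.09, 0, 0, 0, 0, 1],
    [-0.634, -4.09, 0, 0, 0, 0, 1],
    [-0.634, -4.09, 0, 0, 0, -0.2, 1],
    [0, 0, 0, 0, 0, 0, 1]
  ]
}}

```text
clock: 27.6
position: [0.6186, -0.044, 0.12]
ee_rot: [-0.001, -0.062, 0.998, -0.001]
contact_force: [0.2, 0.7, -0.9]
width: 0.013
gripper_force: 44.4
```

Call:
{"op": "servo_tool", "data": {
  "increments": [
    [0, 0, 1, 0, 0, 0, 1],
    [0, 0, 1, 0, 0, 0, 1],
    [0, 0, 0, 0, 0, 0, 1],
    [0, 0, 0, 0, 0, 0, 1],
    [0, 0, 0, 0, 0, 0, 1]
  ]
}}

```text
clock: 28.1
position: [0.6179, -0.0378, 0.1024]
ee_rot: [0.0, -0.065, 0.998, 0.0]
contact_force: [-0.4, 0.5, -0.2]
width: 0.0134
gripper_force: 44.4
```

```bash
python3 - <<'E'
from h import *
p,r,s=tcp();print(p,s['contact_force'],s['width'],(1000*loc(p)).round(1))
im,c=snap('wrist','w4.png')
for l in ['pin1']:
    print(l,[(round(d['p'],2),np.round(d['at']).astype(int).tolist(),(1000*loc(ray(d['at'],c,.027))).round(1).tolist()) for d in finder.tip_of(l,'wrist')][:5])
    print('expect',[proj([*(N+RF@[.045,y]),.047],c).round() for y in (-.08,0,.08)])
E
```

```text
[ 0.61789825 -0.03776856  0.10239211] [-0.35400932  0.54751679 -0.20774418] 0.013376092496451124 [-30.3 -78.9]
pin1 [(0.79, [476, 304], [43.4, 79.9]), (0.68, [260, 305], [45.2, -78.6]), (0.67, [366, 306], [45.3, -0.5])]
expect [array([258., 324.]), array([376., 324.]), array([493., 324.])]
```

View pics/w4.png

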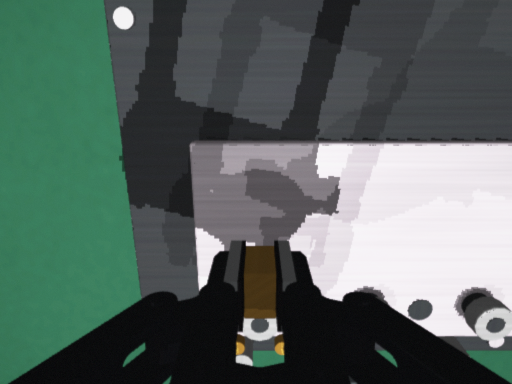

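The pin 1 head shows at (260,325), straight ahead of the held clip. Lowering onto the plate.

Call:
{"op": "servo_tool", "data": {
  "increments": [
    [0, 0, 2, 0, 0, 0, 1],
    [0, 0, 2, 0, 0, 0, 1],
    [0, 0, 1.5, 0, 0, 0, 1],
    [0, 0, 0.6, 0, 0, 0, 1],
    [0, 0, 0, 0, 0, 0, 1]
  ]
}}

```text
clock: 28.7
position: [0.6175, -0.0385, 0.0408]
ee_rot: [-0.001, -0.064, 0.998, 0.0]
contact_force: [-0.7, 0.1, -0.2]
width: 0.0134
gripper_force: 44.4
```

Call:
{"op": "servo_tool", "data": {
  "increments": [
    [0, 0, 0, 0, 0, 0, 1],
    [0, 0, 0.3, 0, 0, 0, 1],
    [0, 0, 0.2, 0, 0, 0, 1],
    [0, 0, 0, 0, 0, 0, 1],
    [0, 0, 0, 0, 0, 0, 1]
  ]
}}

```text
clock: 29.2
position: [0.618, -0.0387, 0.0364]
ee_rot: [0.0, -0.064, 0.998, -0.0]
contact_force: [0.2, -0.3, -1.4]
width: 0.0131
gripper_force: 44.4
```

Call:
{"op": "servo_tool", "data": {
  "increments": [
    [0, 0, 0.1, 0, 0, 0, 1],
    [0, 0, 0.1, 0, 0, 0, 1],
    [0, 0, 0, 0, 0, 0, 1],
    [0, 0, 0, 0, 0, 0, -1],
    [0, 0, 0, 0, 0, 0, -1]
  ]
}}

```text
clock: 29.7
position: [0.618, -0.0387, 0.0343]
ee_rot: [0.0, -0.064, 0.998, 0.0]
contact_force: [-1.2, 0.3, -0.8]
width: 0.0413
gripper_force: 0.0
```

Call:
{"op": "servo_tool", "data": {
  "increments": [
    [0, 0, 0, 0, 0, 0, -1],
    [0, 0, 0, 0, 0, 0, -1],
    [0, 0, 0, 0, 0, 0, -1],
    [0, 0, -3, 0, 0, 0, -1],
    [0, 0, -3, 0, 0, 0, -1]
  ]
}}

```text
clock: 30.2
position: [0.617, -0.0386, 0.0938]
ee_rot: [-0.001, -0.064, 0.998, 0.0]
contact_force: [0.7, -0.4, 0.3]
width: 0.0853
gripper_force: 0.0
```

Call:
{"op": "servo_tool", "data": {
  "increments": [
    [2, 0, -4, 0, 0, 0, -1],
    [4, 0, -2, 0, 0, 0, -1],
    [2, 0, 0, 0, 0, 0, -1],
    [0, 0, 0, 0, 0, 0, -1],
    [0, 0, 0, 0, 0, 0, -1]
  ]
}}

```text
clock: 30.7
position: [0.539, -0.049, 0.1546]
ee_rot: [0.001, -0.064, 0.998, -0.0]
contact_force: [-0.3, 0.1, -0.0]
width: 0.0852
gripper_force: 0.0
```

```bash
sed -i 's/7.17)/7.4)/' h.py; python3 - <<'E'
from h import *
p,r,s=tcp();print(p,s['contact_force'],s['width'],(1000*loc(p)).round(1))
im,c=snap('wrist','w5.png')
print([(round(d['p'],2),np.round(d['at']).astype(int).tolist(),(1000*loc(ray(d['at'],c,.027))).round(1).tolist()) for d in finder.tip_of('pin1','wrist')][:5])
q0=[*(N+RF@[.01,-.08]),TH]; b=near(brass(im),proj([*q0[:2],.024],c),60); q,s=fit(b,c,q0,.024); print(b.sum(),(1000*loc(q)).round(1),np.degrees(q[2]-TH),s)
t=np.array([.4265,.3614])-.002*np.array([np.cos(.361),np.sin(.361)]);plan(t,.012,200.7)
snap('top','top4.png')
E
```

```text
[ 0.53901434 -0.04902424  0.15455678] [-0.25632035  0.10298082 -0.02312085] 0.0852495861524377 [-110.3  -79.8]
[(0.63, [344, 341], [44.0, -0.2])]
1540 [ 10.6 -80.2] -0.49280887849607796 0.8096026490066225
turn rz -13.34 shift cm [-3.72 42.39 14.2 ] q6 -1.92 tool z [ 0.001  0.    -1.   ]
```

View pics/w5.png

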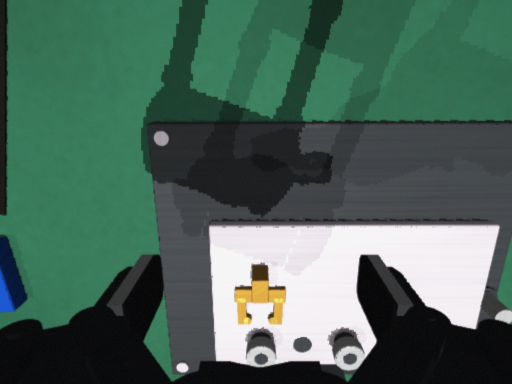

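Clip A lies flat at (260,295), lined up with pin 1 at (260,355). Now clip B.

Call:
{"op": "servo_tool", "data": {
  "increments": [
    [0, 0, 0, 0, 0, -6.67, -1],
    [0, 0, 0, 0, 0, -6.67, -1],
    [-0.37, 4.24, 0, 0, 0, 0, -1],
    [-0.37, 4.24, 0, 0, 0, 0, -1],
    [-0.37, 4.24, 0, 0, 0, 0, -1]
  ]
}}

```text
clock: 31.35
position: [0.5046, 0.0752, 0.1536]
ee_rot: [-0.0, -0.179, 0.984, 0.0]
contact_force: [0.6, -0.1, -0.5]
width: 0.0856
gripper_force: 0.0
```

Call:
{"op": "servo_tool", "data": {
  "increments": [
    [-0.37, 4.24, 0, 0, 0, 0, -1],
    [-0.37, 4.24, 0, 0, 0, 0, -1],
    [-0.37, 4.24, 0, 0, 0, 0, -1],
    [-0.37, 4.24, 0, 0, 0, 0, -1],
    [-0.37, 4.24, 0, 0, 0, 0, -1]
  ]
}}

```text
clock: 31.85
position: [0.4464, 0.2811, 0.1537]
ee_rot: [-0.0, -0.18, 0.984, 0.0]
contact_force: [1.1, 0.8, -0.0]
width: 0.0849
gripper_force: 0.0
```

Call:
{"op": "servo_tool", "data": {
  "increments": [
    [-0.37, 4.24, 0, 0, 0, 0, -1],
    [-0.37, 4.24, 0, 0, 0, 0, -1],
    [0, 0, 0, 0, 0, 0, -1],
    [0, 0, 0, 0, 0, 0, -1],
    [0, 0, 0, 0, 0, 0, -1]
  ]
}}

```text
clock: 32.35
position: [0.4237, 0.3602, 0.1537]
ee_rot: [-0.0, -0.18, 0.984, -0.001]
contact_force: [0.7, -0.7, 0.1]
width: 0.0855
gripper_force: 0.0
```

```bash
python3 - <<'E'
from h import *
p,r,s=tcp();print(p,r.as_matrix()[:,2])
im,c=snap('wrist')
q0=[.462,.3748,.361]; px=proj([*q0[:2],.005],c);b=near(brass(im),px,60); q,s=fit(b,c,q0,.002);print(px,b.sum(),q,np.degrees(q[2]),s)
t=q[:2]-.040*np.array([np.cos(q[2]),np.sin(q[2])]);print(t);plan(t,.0123,180+np.degrees(q[2]))
E
```

```text
[0.42365585 0.36024175 0.15368544] [-7.07596729e-04 -1.14616379e-03 -9.99999093e-01]
[259.83408707 223.04206479] 1636 [0.46200786 0.37343994 0.35315862] 20.234498293203306 0.821522309711286
[0.42447646 0.35960541]
turn rz 0.4 shift cm [-0.06 -0.05 14.16] q6 -1.35 tool z [-0.001 -0.001 -1.   ]
```

Call:
{"op": "servo_tool", "data": {
  "increments": [
    [0, 0, 4, 0, 0, 0.4, -1],
    [0, 0, 4, 0, 0, 0, -1],
    [0, 0, 3, 0, 0, 0, -1],
    [0, 0, 2, 0, 0, 0, -1],
    [0, 0, 0.7, 0, 0, 0, -1]
  ]
}}

```text
clock: 32.9
position: [0.4227, 0.3586, 0.0152]
ee_rot: [-0.002, -0.175, 0.985, -0.001]
contact_force: [-0.4, -0.0, -0.2]
width: 0.0854
gripper_force: 0.0
```

Call:
{"op": "servo_tool", "data": {
  "increments": [
    [0, 0, 0.4, 0, 0, 0, -1],
    [0, 0, 0, 0, 0, 0, -1],
    [0, 0, 0, 0, 0, 0, 1],
    [0, 0, 0, 0, 0, 0, 1],
    [0, 0, 0, 0, 0, 0, 1]
  ]
}}

```text
clock: 33.4
position: [0.4238, 0.3611, 0.0142]
ee_rot: [0.001, -0.176, 0.984, 0.0]
contact_force: [0.3, 0.3, -0.1]
width: 0.0439
gripper_force: 0.0
```

Call:
{"op": "servo_tool", "data": {
  "increments": [
    [0, 0, 0, 0, 0, 0, 1],
    [0, 0, 0, 0, 0, 0, 1],
    [0, 0, 0, 0, 0, 0, 1],
    [0, 0, 0, 0, 0, 0, 1],
    [0, 0, 0, 0, 0, 0, 1]
  ]
}}

```text
clock: 33.9
position: [0.4235, 0.3609, 0.0138]
ee_rot: [0.0, -0.176, 0.984, 0.0]
contact_force: [-0.9, -0.4, 5.9]
width: 0.0129
gripper_force: 44.6
```

Call:
{"op": "servo_tool", "data": {
  "increments": [
    [0, 0, -2, 0, 0, 0, 1],
    [0, 0, -3, 0, 0, 0, 1],
    [0, 0, -3, 0, 0, 0, 1],
    [0, 0, -3, 0, 0, 0, 1],
    [0, 0, 0, 0, 0, 0, 1]
  ]
}}

```text
clock: 34.4
position: [0.4257, 0.3624, 0.127]
ee_rot: [0.004, -0.176, 0.984, 0.002]
contact_force: [1.5, 1.0, -0.7]
width: 0.013
gripper_force: 43.9
```

```bash
python3 - <<'E'
from h import *
p,r,s=tcp();print(p,s['contact_force'],s['width'])
t=N+RF@[.045-.035-.040,-.0005]; plan(t,.0405,187.4)
E
```

```text
[0.42570193 0.36243987 0.12703001] [ 1.4795796   1.04060541 -0.67653059] 0.013032087913616909
turn rz 12.9 shift cm [-13.97 -34.33   8.65] q6 -1.34 tool z [ 0.007  0.005 -1.   ]
```

Call:
{"op": "servo_tool", "data": {
  "increments": [
    [0, 0, 0, 0, 0, 6.45, 1],
    [0, 0, 0, 0, 0, 6.45, 1],
    [-1.75, -4.29, 0, 0, 0, 0, 1],
    [-1.75, -4.29, 0, 0, 0, 0, 1],
    [-1.75, -4.29, 0, 0, 0, 0, 1]
  ]
}}

```text
clock: 34.9
position: [0.4916, 0.2387, 0.1219]
ee_rot: [-0.001, -0.065, 0.998, -0.0]
contact_force: [0.6, -0.9, -1.1]
width: 0.0132
gripper_force: 44.0
```

Call:
{"op": "servo_tool", "data": {
  "increments": [
    [-1.75, -4.29, 0, 0, 0, 0, 1],
    [-1.75, -4.29, 0, 0, 0, 0, 1],
    [-1.75, -4.29, 0, 0, 0, 0, 1],
    [-1.75, -4.29, 0, 0, 0, 0, 1],
    [-1.75, -4.29, 0, 0, 0, 0, 1]
  ]
}}

```text
clock: 35.4
position: [0.6062, 0.0367, 0.1217]
ee_rot: [-0.001, -0.064, 0.998, 0.0]
contact_force: [-0.1, 0.6, -0.9]
width: 0.0129
gripper_force: 44.0
```

Call:
{"op": "servo_tool", "data": {
  "increments": [
    [0, 0, 2, 0, 0, 0, 1],
    [0, 0, 2, 0, 0, 0, 1],
    [0, 0, 0, 0, 0, 0, 1],
    [0, 0, 0, 0, 0, 0, 1],
    [0, 0, 0, 0, 0, 0, 1]
  ]
}}

```text
clock: 35.9
position: [0.6068, 0.0388, 0.0838]
ee_rot: [0.001, -0.065, 0.998, -0.0]
contact_force: [-0.2, 1.1, -0.5]
width: 0.0129
gripper_force: 44.1
```

```bash
python3 - <<'E'
from h import *
p,r,s=tcp();print(p,s['contact_force'],s['width'],1000*loc(p))
t=N+RF@[.045-.035-.040,-.0005]; plan(t,.037,187.4)
E
```

```text
[0.60680338 0.03877762 0.08380175] [-0.24306583  1.12503338 -0.46347239] 0.012891983684040783 [-31.74721595  -1.44551959]
turn rz 0.03 shift cm [-0.17  0.09  4.68] q6 -1.75 tool z [ 0.001  0.    -1.   ]
```

Call:
{"op": "servo_tool", "data": {
  "increments": [
    [-0.17, 0.09, 1.5, 0, 0, 0, 1],
    [0, 0, 1.5, 0, 0, 0, 1],
    [0, 0, 1.2, 0, 0, 0, 1],
    [0, 0, 0.4, 0, 0, 0, 1],
    [0, 0, 0, 0, 0, 0, 1]
  ]
}}

```text
clock: 36.4
position: [0.6077, 0.0398, 0.0371]
ee_rot: [-0.0, -0.065, 0.998, 0.0]
contact_force: [0.0, 0.3, -1.0]
width: 0.0131
gripper_force: 44.1
```

Call:
{"op": "servo_tool", "data": {
  "increments": [
    [0, 0, 0, 0, 0, 0, 1],
    [0, 0, 0.1, 0, 0, 0, 1],
    [0, 0, 0.1, 0, 0, 0, 1],
    [0, 0, 0, 0, 0, 0, 1],
    [0, 0, 0, 0, 0, 0, 1]
  ]
}}

```text
clock: 36.9
position: [0.6084, 0.0395, 0.0358]
ee_rot: [0.001, -0.064, 0.998, -0.0]
contact_force: [1.1, 0.4, 1.6]
width: 0.0134
gripper_force: 44.3
```

Call:
{"op": "servo_tool", "data": {
  "increments": [
    [0, 0, 0, 0, 0, 0, 0.2],
    [0, 0, 0, 0, 0, 0, 0.2],
    [0, 0, 0, 0, 0, 0, 0.2],
    [0, 0, 0, 0, 0, 0, 0.2],
    [0, 0, 0, 0, 0, 0, 0.2]
  ]
}}

```text
clock: 37.4
position: [0.6079, 0.0395, 0.0353]
ee_rot: [-0.0, -0.064, 0.998, 0.0]
contact_force: [0.4, 0.2, 0.3]
width: 0.0345
gripper_force: 0.0
```

Call:
{"op": "servo_tool", "data": {
  "increments": [
    [0, 0, -3, 0, 0, 0, 0.2],
    [0, 0, -3, 0, 0, 0, 0.2],
    [2, 0, -3, 0, 0, 0, -1],
    [4, 0, -3, 0, 0, 0, -1],
    [2, 0, 0, 0, 0, 0, -1]
  ]
}}

```text
clock: 37.9
position: [0.5284, 0.029, 0.1591]
ee_rot: [0.003, -0.065, 0.998, -0.0]
contact_force: [0.0, -0.5, -0.5]
width: 0.076
gripper_force: 0.0
```

Call:
{"op": "servo_tool", "data": {
  "increments": [
    [0, 0, 0, 0, 0, 0, -1],
    [0, 0, 0, 0, 0, 0, -1],
    [0, 0, 0, 0, 0, 0, -1],
    [0, 0, 0, 0, 0, 0, -1],
    [0, 0, 0, 0, 0, 0, -1]
  ]
}}

```text
clock: 38.4
position: [0.5292, 0.0293, 0.1546]
ee_rot: [-0.0, -0.065, 0.998, 0.0]
contact_force: [-0.2, 0.3, 0.6]
width: 0.0853
gripper_force: 0.0
```

```bash
cat > look.py <<'E'
from h import *
p,r,s=tcp();print(p,s['contact_force'],s['width'],1000*loc(p))
im,c=snap('wrist',sys.argv[1])
print('pins',[(round(d['p'],2),(1000*loc(ray(d['at'],c,.027))).round(1).tolist()) for d in finder.tip_of('pin1','wrist')][:5])
B=brass(im)
for y in (-.08,0):
    q0=[*(N+RF@[float(sys.argv[2]),y]),TH]; b=near(B,proj([*q0[:2],.024],c),40); q,s=fit(b,c,q0,.024); print(b.sum(),(1000*loc(q)).round(1),np.degrees(q[2]-TH),s)
E
python3 look.py w6.png .01
python3 - <<'E'
from h import *
im,c=snap('top','top5.png')
for l,z in [('fork_handle',.036),('fork_tips',.0055)]: print(l,[(round(d['p'],2),ray(d['at'],c,z)[:2].round(3).tolist()) for d in finder.tip_of(l,'top')][:3])
plan((.41,-.31),.2,177)
E
```

```text
[0.52919287 0.02932017 0.15460322] [-0.16991664  0.26662941  0.64652495] 0.08534021605963985 [-109.92939623   -0.82830326]
pins [(0.97, [43.3, -0.4]), (0.73, [47.7, 81.3]), (0.6, [45.7, -80.0])]
1289 [ 10.7 -80.6] -1.7972780528812407 0.6148036253776435
1526 [11.9 -1.4] 1.1937766660390494 0.8047566371681416
fork_handle [(0.57, [0.443, -0.308])]
fork_tips [(0.57, [0.543, -0.328]), (0.37, [0.65, 0.053]), (0.25, [0.453, -0.314])]
turn rz 10.4 shift cm [ 10.08 -34.5   -4.5 ] q6 -1.78 tool z [-0.  0. -1.]
```

View pics/w6.png

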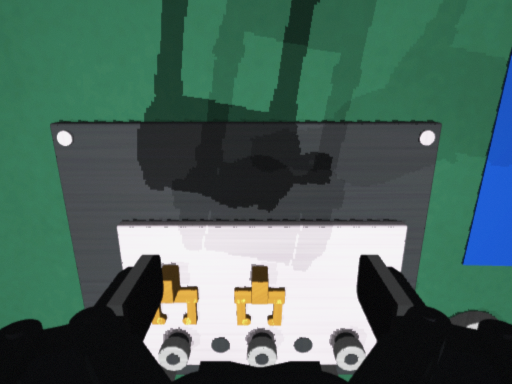

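Both clips lie flat and face pins 1 and 2: clips at (175,295) and (260,295), pin heads at (175,350) and (260,350). Next is the fork.

Call:
{"op": "servo_tool", "data": {
  "increments": [
    [2, -4.31, -0.56, 0, 0, 0, -1],
    [2, -4.31, -0.56, 0, 0, 0, -1],
    [2, -4.31, -0.56, 0, 0, 0, -1],
    [2, -4.31, -0.56, 0, 0, 0, -1],
    [2, -4.31, -0.56, 0, 0, 0, -1]
  ]
}}

```text
clock: 39.15
position: [0.4565, -0.1989, 0.1837]
ee_rot: [0.0, -0.065, 0.998, -0.0]
contact_force: [1.0, -0.0, 0.1]
width: 0.0854
gripper_force: 0.0
```

Call:
{"op": "servo_tool", "data": {
  "increments": [
    [1, -4.31, -0.56, 0, 0, 0, -1],
    [0, -4.31, -0.56, 0, 0, 0, -1],
    [0, -4.31, -0.56, 0, 0, 0, -1],
    [0, 0, 0, 0, 0, 6.2, -1],
    [0, 0, 0, 0, 0, 6.2, -1]
  ]
}}

```text
clock: 39.65
position: [0.4638, -0.3287, 0.1999]
ee_rot: [0.0, 0.047, 0.999, 0.0]
contact_force: [0.4, 1.0, 0.0]
width: 0.0853
gripper_force: 0.0
```

Call:
{"op": "servo_tool", "data": {
  "increments": [
    [0, 0, 0, 0, 0, 0, -1],
    [0, 0, 0, 0, 0, 0, -1],
    [0, 0, 0, 0, 0, 0, -1],
    [0, 0, 0, 0, 0, 0, -1],
    [0, 0, 0, 0, 0, 0, -1]
  ]
}}

```text
clock: 40.15
position: [0.464, -0.3266, 0.2002]
ee_rot: [0.0, 0.043, 0.999, -0.0]
contact_force: [-0.0, -0.3, 0.4]
width: 0.0854
gripper_force: 0.0
```

```bash
cat > fork.py <<'E'
from h import *
FORK=[box(-70,50,-10,10,22,46),box(70,102,10,22,0,7),box(70,102,-22,-10,0,7),box(50,70,-23,23,0,7)]
p,r,s=tcp();print(p,r.as_matrix()[:,2])
im,c=snap('wrist',sys.argv[1])
for l,z in [('fork_handle',.036),('fork_tips',.0055)]: print(l,[(round(d['p'],2),np.round(d['at']),ray(d['at'],c,z)[:2].round(4).tolist()) for d in finder.tip_of(l,'wrist')][:3])
h=cv2.cvtColor(im,cv2.COLOR_RGB2HSV);red=((h[...,0]<8)|(h[...,0]>172))&(h[...,1]>120)&(h[...,2]>60)
n,l,st,ce=cv2.connectedComponentsWithStats(red.astype(np.uint8));i=1+np.argmax(st[1:,4]);m=l==i
q,s=fit(m,c,(.44,-.31,-.1),.002,FORK[:1]);print('fork',m.sum(),q,np.degrees(q[2]),s,'tips',q[:2]+.102*np.array([np.cos(q[2]),np.sin(q[2])]))
plan(q[:2],.025,180+np.degrees(q[2]))
E
python3 fork.py w7.png
```

```text
[ 0.46397003 -0.32656294  0.20016572] [ 1.83063520e-04 -3.05740727e-05 -9.99999983e-01]
fork_handle [(0.84, array([272., 147.]), [0.4393, -0.3135])]
fork_tips [(0.7, array([269., 237.]), [0.5417, -0.3238])]
fork 3340 [ 0.43932579 -0.31391114 -0.08354151] -4.786575844895869 0.958896234550158 tips [ 0.54097006 -0.32242247]
turn rz -0.19 shift cm [ 2.56  1.07 17.51] q6 -2.22 tool z [ 0.  0. -1.]
```

View pics/w7.png

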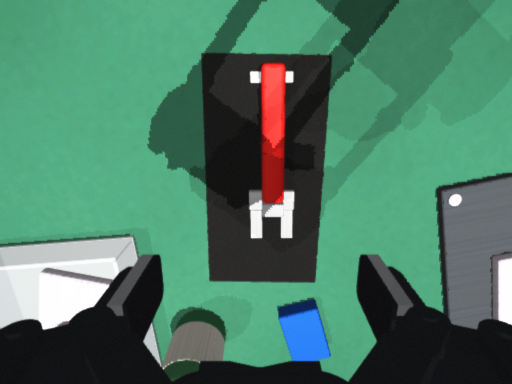

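The fork is upright on the mat, handle centre near (272,147) and prongs at (270,235). The model fit gives IoU 0.96. Grasping it.

Call:
{"op": "servo_tool", "data": {
  "increments": [
    [1.28, 0.53, 2, 0, 0, -0.2, -1],
    [1.28, 0.53, 2, 0, 0, 0, -1],
    [0, 0, 4, 0, 0, 0, -1],
    [0, 0, 4, 0, 0, 0, -1],
    [0, 0, 2, 0, 0, 0, -1]
  ]
}}

```text
clock: 40.8
position: [0.4376, -0.3126, 0.0573]
ee_rot: [-0.002, 0.042, 0.999, 0.002]
contact_force: [-0.8, 0.1, -0.1]
width: 0.0853
gripper_force: 0.0
```

Call:
{"op": "servo_tool", "data": {
  "increments": [
    [0, 0, 2, 0, 0, 0, -1],
    [0, 0, 1.5, 0, 0, 0, -1],
    [0, 0, 0, 0, 0, 0, -1],
    [0, 0, 0, 0, 0, 0, -1],
    [0, 0, 0, 0, 0, 0, -1]
  ]
}}

```text
clock: 41.3
position: [0.44, -0.3147, 0.0261]
ee_rot: [0.001, 0.042, 0.999, -0.001]
contact_force: [-0.4, -0.0, 0.3]
width: 0.0855
gripper_force: 0.0
```

Call:
{"op": "servo_tool", "data": {
  "increments": [
    [0, 0, 0, 0, 0, 0, 1],
    [0, 0, 0, 0, 0, 0, 1],
    [0, 0, 0, 0, 0, 0, 1],
    [0, 0, 0, 0, 0, 0, 1],
    [0, 0, 0, 0, 0, 0, 1]
  ],
  "squeeze": 120
}}

```text
clock: 41.8
position: [0.4395, -0.3142, 0.0256]
ee_rot: [0.0, 0.042, 0.999, -0.0]
contact_force: [-0.8, 0.7, 0.6]
width: 0.0185
gripper_force: 117.2
```

Call:
{"op": "servo_tool", "data": {
  "increments": [
    [0, 0, 0, 0, 0, 0, 1],
    [0, 0, 0, 0, 0, 0, 1],
    [0, 0, 0, 0, 0, 0, 1],
    [0, 0, 0, 0, 0, 0, 1],
    [0, 0, 0, 0, 0, 0, 1]
  ]
}}

```text
clock: 42.3
position: [0.4395, -0.3142, 0.0256]
ee_rot: [0.0, 0.042, 0.999, -0.0]
contact_force: [-0.7, 0.5, 5.8]
width: 0.0182
gripper_force: 117.7
```

```bash
python3 - <<'E'
from h import *
p,r,s=tcp();print(p,s['contact_force'],s['width'],r.as_matrix()[:,2]);plan((.4393,-.3139),.025,175.2)
E
```

```text
[ 0.43945342 -0.31423461  0.02558759] [-0.69511781  0.45153455  5.82633125] 0.01823804963775238 [ 4.81518551e-04 -3.89614091e-04 -9.99999808e-01]
turn rz 0.0 shift cm [0.02 0.03 0.06] q6 -2.24 tool z [ 0. -0. -1.]
```

Call:
{"op": "servo_tool", "data": {
  "increments": [
    [0, 0, -2, 0, 0, 0, 1],
    [0, 0, -3, 0, 0, 0, 1],
    [0, 0, -3, 0, 0, 0, 1],
    [0, 0, -2, 0, 0, 0, 1],
    [0, 0, 0, 0, 0, 0, 1]
  ]
}}

```text
clock: 42.8
position: [0.4407, -0.3154, 0.1274]
ee_rot: [0.002, 0.042, 0.999, -0.002]
contact_force: [-0.5, 0.2, -2.9]
width: 0.0183
gripper_force: 117.3
```

```bash
python3 - <<'E'
from h import *
p,r,s=tcp();print(p,s['contact_force'],s['width'],s['gripper_force']);plan(N+RF@[-.162,-.080],.06,187.4)
E
```

```text
[ 0.44067893 -0.31535196  0.12735059] [-0.45077293  0.22558014 -2.90084281] 0.018270468240115332 117.27325558662415
turn rz -12.21 shift cm [-8.01 25.12  6.74] q6 -2.24 tool z [ 0.004 -0.004 -1.   ]
```

Call:
{"op": "servo_tool", "data": {
  "increments": [
    [0, 0, 0, 0, 0, -6.1, 1],
    [0, 0, 0, 0, 0, -6.1, 1],
    [-1.33, 4.19, 0, 0, 0, 0, 1],
    [-1.33, 4.19, 0, 0, 0, 0, 1],
    [-1.33, 4.19, 0, 0, 0, 0, 1]
  ]
}}

```text
clock: 43.3
position: [0.4616, -0.1826, 0.123]
ee_rot: [-0.001, -0.064, 0.998, 0.001]
contact_force: [1.7, -0.1, -1.0]
width: 0.0186
gripper_force: 117.7
```

Call:
{"op": "servo_tool", "data": {
  "increments": [
    [-1.33, 4.19, 0, 0, 0, 0, 1],
    [-1.33, 4.19, 0, 0, 0, 0, 1],
    [-1.33, 4.19, 0, 0, 0, 0, 1],
    [0, 0, 2, 0, 0, 0, 1],
    [0, 0, 2, 0, 0, 0, 1]
  ]
}}

```text
clock: 43.8
position: [0.4855, -0.0526, 0.0834]
ee_rot: [-0.0, -0.066, 0.998, 0.0]
contact_force: [0.2, -0.0, -1.2]
width: 0.018
gripper_force: 117.9
```

Call:
{"op": "servo_tool", "data": {
  "increments": [
    [0, 0, 2, 0, 0, 0, 1],
    [0, 0, 0, 0, 0, 0, 1],
    [0, 0, 0, 0, 0, 0, 1],
    [0, 0, 0, 0, 0, 0, 1],
    [0, 0, 0, 0, 0, 0, 1]
  ]
}}

```text
clock: 44.3
position: [0.4867, -0.0549, 0.0658]
ee_rot: [0.001, -0.064, 0.998, -0.0]
contact_force: [0.7, 0.2, -1.9]
width: 0.0187
gripper_force: 117.9
```

```bash
python3 - <<'E'
from h import *
p,r,s=tcp();print(p,s['contact_force'],s['width'],s['gripper_force'],1000*loc(p));plan(N+RF@[-.162,-.080],.0486,187.4)
im,c=snap('wrist','w8.png')
E
```

```text
[ 0.4867127  -0.05485989  0.06582114] [ 0.70513785  0.24286959 -1.93766195] 0.018710403198941142 117.86133527755737 [-162.89777808  -78.83598539]
turn rz -0.03 shift cm [-0.09 -0.12  1.72] q6 -1.95 tool z [ 0.002 -0.    -1.   ]
```

View pics/w8.png

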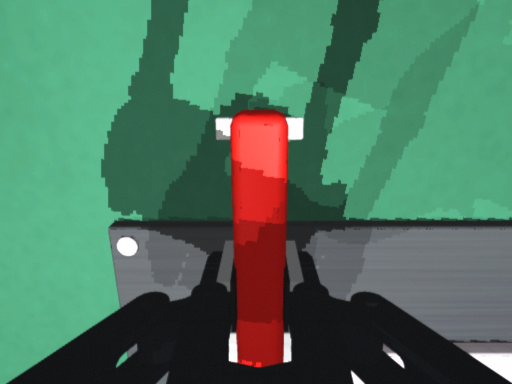

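Call:
{"op": "servo_tool", "data": {
  "increments": [
    [0, -0.14, 0.8, 0, 0, 0, 1],
    [0, 0, 0.6, 0, 0, 0, 1],
    [0, 0, 0.25, 0, 0, 0, 1],
    [0, 0, 0, 0, 0, 0, 1],
    [0, 0, 0, 0, 0, 0, 1]
  ]
}}

```text
clock: 44.85
position: [0.4862, -0.0559, 0.0484]
ee_rot: [-0.0, -0.064, 0.998, 0.0]
contact_force: [1.1, 0.5, -1.5]
width: 0.0185
gripper_force: 117.9
```

Call:
{"op": "servo_tool", "data": {
  "increments": [
    [-0.7, 0, 0, 0, 0, 0, 1],
    [-0.7, 0, 0, 0, 0, 0, 1],
    [-0.7, 0, 0, 0, 0, 0, 1],
    [-0.7, 0, 0, 0, 0, 0, 1],
    [-0.7, 0, 0, 0, 0, 0, 1]
  ]
}}

```text
clock: 45.35
position: [0.5218, -0.0513, 0.0486]
ee_rot: [0.0, -0.065, 0.998, 0.0]
contact_force: [-0.0, -0.1, -2.4]
width: 0.0179
gripper_force: 117.9
```

```bash
cat > st.py <<'E'
from h import *
p,r,s=tcp();f=np.array(s['contact_force']);print('loc',(1000*loc(p)).round(1),'z',p[2].round(4),'F loc',(RF.T@f[:2]).round(1),f[2].round(1),'moment',np.round(s['moment'],2),'tz',r.as_matrix()[:,2].round(3))
E
python3 st.py; python3 look.py w9.png .01; python3 - <<'E'
from h import *
im,c=snap('scene','s9.png');cv2.imwrite('pics/s9b.png',cv2.cvtColor(cv2.resize(im[190:300,190:340],None,fx=5,fy=5,interpolation=cv2.INTER_CUBIC),cv2.COLOR_RGB2BGR))
E
```

```text
loc [-127.6  -79.8] z 0.0486 F loc [-0.  -0.1] -2.4 moment [-0.01  0.01 -0.02] tz [ 0.  0. -1.]
[ 0.52183792 -0.05130255  0.04861926] [-0.02985424 -0.10966468 -2.44829434] 0.017924141345788434 [-127.60693585  -79.83224916]
pins []
0 [ 10. -80.] -14.32394487827058 0.0
0 [10. -0.] -14.32394487827058 0.0
```

View pics/s9b.png

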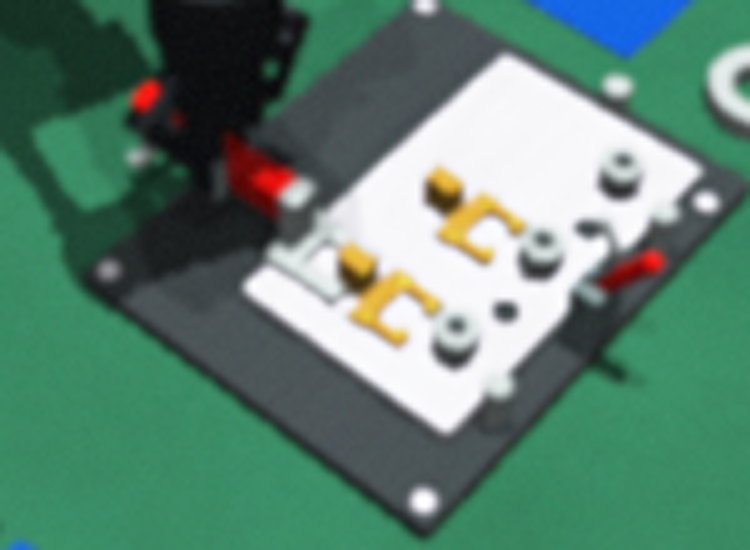

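The prongs straddle the tab of clip A (355,265), which faces pin 1 (455,325). Pushing.

Call:
{"op": "servo_tool", "data": {
  "increments": [
    [-0.4, 0, 0, 0, 0, 0, 1],
    [-0.5, 0, 0, 0, 0, 0, 1],
    [-0.5, 0, 0, 0, 0, 0, 1],
    [-0.5, 0, 0, 0, 0, 0, 1],
    [-0.4, 0, 0, 0, 0, 0, 1]
  ]
}}

```text
clock: 46.0
position: [0.5443, -0.0484, 0.0486]
ee_rot: [0.0, -0.064, 0.998, 0.0]
contact_force: [-0.1, 0.3, -0.5]
width: 0.0183
gripper_force: 117.9
```

Call:
{"op": "servo_tool", "data": {
  "increments": [
    [-0.4, 0, 0, 0, 0, 0, 1],
    [-0.2, 0, 0, 0, 0, 0, 1],
    [-0.2, 0, 0, 0, 0, 0, 1],
    [0, 0, 0, 0, 0, 0, 1],
    [0, 0, 0, 0, 0, 0, 1]
  ]
}}

```text
clock: 46.5
position: [0.5516, -0.0474, 0.0485]
ee_rot: [-0.0, -0.064, 0.998, 0.0]
contact_force: [-0.1, -0.1, -2.0]
width: 0.0179
gripper_force: 117.8
```

```bash
python3 st.py
```

```text
loc [-97.6 -79.8] z 0.0485 F loc [-0.1 -0.1] -2.0 moment [-0.02  0.04  0.03] tz [-0.  0. -1.]
```

Jaws should touch about here. Going on in small steps.

Call:
{"op": "servo_tool", "data": {
  "increments": [
    [-0.2, 0, 0, 0, 0, 0, 1],
    [-0.2, 0, 0, 0, 0, 0, 1],
    [-0.1, 0, 0, 0, 0, 0, 1],
    [0, 0, 0, 0, 0, 0, 1],
    [0, 0, 0, 0, 0, 0, 1]
  ]
}}

```text
clock: 47.0
position: [0.5529, -0.0468, 0.0482]
ee_rot: [-0.004, -0.065, 0.998, 0.0]
contact_force: [-6.8, -2.4, 2.2]
width: 0.0182
gripper_force: 118.3
```

Call:
{"op": "servo_tool", "data": {
  "increments": [
    [-0.2, 0, 0, 0, 0, 0, 1],
    [-0.2, 0, 0, 0, 0, 0, 1],
    [0, 0, 0, 0, 0, 0, 1],
    [0, 0, 0, 0, 0, 0, 1],
    [0, 0, 0, 0, 0, 0, 1]
  ]
}}

```text
clock: 47.5
position: [0.5546, -0.0463, 0.0482]
ee_rot: [-0.006, -0.065, 0.998, 0.0]
contact_force: [-12.8, -1.5, 6.6]
width: 0.0183
gripper_force: 119.1
```

```bash
python3 st.py
```

```text
loc [-94.5 -79.1] z 0.0482 F loc [-12.9   0.2] 6.6 moment [-0.4   1.58 -0.15] tz [-0.012  0.    -1.   ]
```

Call:
{"op": "servo_tool", "data": {
  "increments": [
    [-0.2, 0, -0.05, 0, 0, 0, 1],
    [-0.2, 0, 0, 0, 0, 0, 1],
    [0, 0, 0, 0, 0, 0, 1],
    [0, 0, 0, 0, 0, 0, 1],
    [0, 0, 0, 0, 0, 0, 1]
  ]
}}

```text
clock: 48.0
position: [0.5567, -0.0459, 0.0485]
ee_rot: [-0.008, -0.065, 0.998, 0.001]
contact_force: [-16.6, -2.8, 7.7]
width: 0.018
gripper_force: 119.3
```

```bash
python3 st.py
```

```text
loc [-92.3 -78.9] z 0.0485 F loc [-16.8  -0.6] 7.7 moment [-0.51  1.97 -0.22] tz [-0.016  0.    -1.   ]
```

Call:
{"op": "servo_tool", "data": {
  "increments": [
    [-0.2, 0, -0.05, 0, 0, 0, 1],
    [-0.2, 0, 0, 0, 0, 0, 1],
    [0, 0, 0, 0, 0, 0, 1],
    [0, 0, 0, 0, 0, 0, 1],
    [0, 0, 0, 0, 0, 0, 1]
  ]
}}

```text
clock: 48.5
position: [0.5688, -0.0453, 0.0497]
ee_rot: [0.0, -0.064, 0.998, -0.0]
contact_force: [-2.3, -1.4, -1.9]
width: 0.0182
gripper_force: 117.6
```

Call:
{"op": "servo_tool", "data": {
  "increments": [
    [-0.2, 0, 0, 0, 0, 0, 1],
    [0, 0, 0, 0, 0, 0, 1],
    [-0.1, 0, 0, 0, 0, 0, 1],
    [0, 0, 0, 0, 0, 0, 1],
    [0, 0, 0, 0, 0, 0, 1]
  ]
}}

```text
clock: 49.0
position: [0.5691, -0.045, 0.0493]
ee_rot: [-0.003, -0.065, 0.998, 0.0]
contact_force: [-7.0, -1.6, 2.0]
width: 0.0183
gripper_force: 118.0
```

```bash
python3 st.py
```

```text
loc [-80.  -79.7] z 0.0493 F loc [-7.1 -0.7] 2.0 moment [-0.27  0.92 -0.13] tz [-0.005 -0.    -1.   ]
```

Call:
{"op": "servo_tool", "data": {
  "increments": [
    [-0.2, 0, 0, 0, 0, 0, 1],
    [0, 0, 0, 0, 0, 0, 1],
    [-0.2, 0, 0, 0, 0, 0, 1],
    [0, 0, 0, 0, 0, 0, 1],
    [0, 0, 0, 0, 0, 0, 1]
  ]
}}

```text
clock: 49.5
position: [0.5694, -0.0446, 0.049]
ee_rot: [-0.006, -0.065, 0.998, 0.0]
contact_force: [-12.9, -4.0, 5.3]
width: 0.0183
gripper_force: 118.9
```

```bash
python3 st.py
```

```text
loc [-79.6 -79.3] z 0.049 F loc [-13.3  -2.3] 5.3 moment [-0.6   1.81 -0.12] tz [-0.013 -0.    -1.   ]
```

Call:
{"op": "servo_tool", "data": {
  "increments": [
    [0.5, 0, 0, 0, 0, 0, 1],
    [1, 0, 0, 0, 0, 0, 1],
    [2, 0, 0, 0, 0, 0, 1],
    [2, 0, 0, 0, 0, 0, 1],
    [2, 0, 0, 0, 0, 0, 1]
  ]
}}

```text
clock: 50.0
position: [0.5015, -0.0541, 0.0499]
ee_rot: [0.001, -0.065, 0.998, -0.0]
contact_force: [0.4, 0.4, -2.1]
width: 0.0184
gripper_force: 117.6
```

Call:
{"op": "servo_tool", "data": {
  "increments": [
    [1, 0, 0, 0, 0, 0, 1],
    [0, 2, -2, 0, 0, 0, 1],
    [0, 2, 0, 0, 0, 0, 1],
    [0, 2, 0, 0, 0, 0, 1],
    [0, 1.9, 0, 0, 0, 0, 1]
  ]
}}

```text
clock: 50.5
position: [0.4824, 0.0238, 0.0702]
ee_rot: [0.002, -0.064, 0.998, 0.0]
contact_force: [0.5, -0.0, -2.3]
width: 0.0183
gripper_force: 117.8
```

Call:
{"op": "servo_tool", "data": {
  "increments": [
    [0, 0, 0, 0, 0, 0, 1],
    [0, 0, 0, 0, 0, 0, 1],
    [0, 0, 0, 0, 0, 0, 1],
    [0, 0, 0, 0, 0, 0, 1],
    [0, 0, 0, 0, 0, 0, 1]
  ]
}}

```text
clock: 51.0
position: [0.4813, 0.0225, 0.0696]
ee_rot: [0.0, -0.064, 0.998, -0.0]
contact_force: [-0.2, 0.9, -1.6]
width: 0.0179
gripper_force: 117.9
```

```bash
python3 st.py;python3 - <<'E'
from h import *
plan(N+RF@[-.162,-.001],.0486,187.4)
E
```

```text
loc [-158.3   -1.5] z 0.0696 F loc [-0.1  1. ] -1.6 moment [-0.04  0.02  0.01] tz [ 0. -0. -1.]
turn rz -0.06 shift cm [0.37 0.05 2.1 ] q6 -1.8 tool z [ 0. -0. -1.]
```

Call:
{"op": "servo_tool", "data": {
  "increments": [
    [0, 0.05, 1, 0, 0, 0, 1],
    [0, 0, 1, 0, 0, 0, 1],
    [0, 0, 0, 0, 0, 0, 1],
    [0, 0, 0, 0, 0, 0, 1],
    [0, 0, 0, 0, 0, 0, 1]
  ]
}}

```text
clock: 51.5
position: [0.4809, 0.0236, 0.0494]
ee_rot: [-0.0, -0.064, 0.998, 0.0]
contact_force: [1.2, 0.3, -2.5]
width: 0.0182
gripper_force: 118.0
```

Call:
{"op": "servo_tool", "data": {
  "increments": [
    [-0.6, 0, 0, 0, 0, 0, 1],
    [-0.8, 0, 0, 0, 0, 0, 1],
    [-0.8, 0, 0, 0, 0, 0, 1],
    [-0.7, 0, 0, 0, 0, 0, 1],
    [-0.6, 0, 0, 0, 0, 0, 1]
  ]
}}

```text
clock: 52.0
position: [0.5168, 0.0282, 0.0496]
ee_rot: [0.0, -0.065, 0.998, -0.0]
contact_force: [-0.4, 0.0, -0.8]
width: 0.0184
gripper_force: 118.0
```

```bash
python3 st.py; python3 - <<'E'
from h import *
im,c=snap('scene');cv2.imwrite('pics/s10b.png',cv2.cvtColor(cv2.resize(im[190:300,190:340],None,fx=5,fy=5,interpolation=cv2.INTER_CUBIC),cv2.COLOR_RGB2BGR))
E
```

```text
loc [-122.4   -0.3] z 0.0496 F loc [-0.4  0.1] -0.8 moment [0.04 0.03 0.02] tz [ 0.001  0.    -1.   ]
```

View pics/s10b.png

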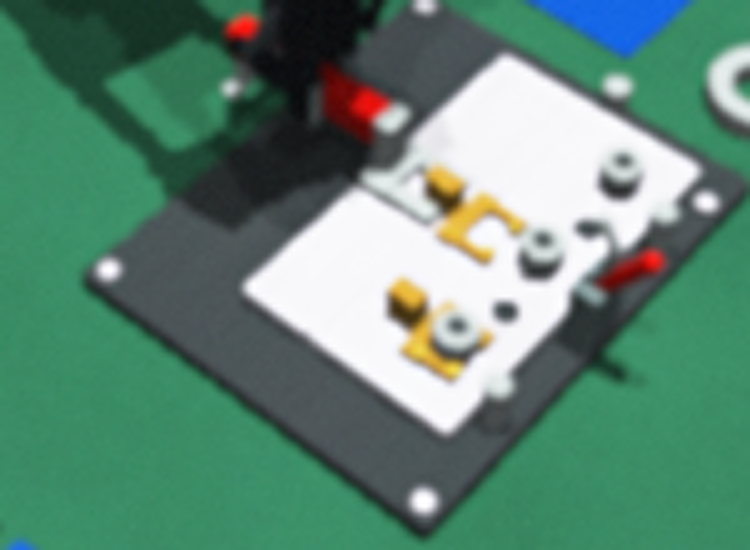

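Clip A is home on pin 1 (455,330), and the fork now straddles clip B's tab (440,190). Pushing B.

Call:
{"op": "servo_tool", "data": {
  "increments": [
    [-0.5, 0, 0.05, 0, 0, 0, 1],
    [-0.5, 0, 0, 0, 0, 0, 1],
    [-0.5, 0, 0, 0, 0, 0, 1],
    [-0.5, 0, 0, 0, 0, 0, 1],
    [-0.4, 0, 0, 0, 0, 0, 1]
  ]
}}

```text
clock: 52.55
position: [0.5396, 0.0312, 0.0491]
ee_rot: [-0.0, -0.065, 0.998, 0.0]
contact_force: [-3.1, -0.6, -1.4]
width: 0.0186
gripper_force: 118.0
```

Call:
{"op": "servo_tool", "data": {
  "increments": [
    [-0.2, 0, 0, 0, 0, 0, 1],
    [-0.2, 0, 0, 0, 0, 0, 1],
    [-0.1, 0, 0, 0, 0, 0, 1],
    [0, 0, 0, 0, 0, 0, 1],
    [0, 0, 0, 0, 0, 0, 1]
  ]
}}

```text
clock: 53.05
position: [0.5422, 0.0321, 0.0487]
ee_rot: [-0.002, -0.065, 0.998, 0.0]
contact_force: [-5.7, 0.9, -0.1]
width: 0.0184
gripper_force: 118.3
```

Call:
{"op": "servo_tool", "data": {
  "increments": [
    [-0.2, 0, 0, 0, 0, 0, 1],
    [-0.2, 0, 0, 0, 0, 0, 1],
    [0, 0, 0, 0, 0, 0, 1],
    [0, 0, 0, 0, 0, 0, 1],
    [0, 0, 0, 0, 0, 0, 1]
  ]
}}

```text
clock: 53.55
position: [0.5433, 0.0325, 0.0484]
ee_rot: [-0.005, -0.065, 0.998, 0.0]
contact_force: [-10.8, -0.0, 4.1]
width: 0.0183
gripper_force: 118.8
```

```bash
python3 st.py
```

```text
loc [-95.5   0.5] z 0.0484 F loc [-10.7   1.4] 4.1 moment [0.   1.43 0.07] tz [-0.01  0.   -1.  ]
```

Call:
{"op": "servo_tool", "data": {
  "increments": [
    [-0.2, 0, -0.05, 0, 0, 0, 1],
    [-0.2, 0, 0, 0, 0, 0, 1],
    [0, 0, 0, 0, 0, 0, 1],
    [0, 0, 0, 0, 0, 0, 1],
    [0, 0, 0, 0, 0, 0, 1]
  ]
}}

```text
clock: 54.05
position: [0.5453, 0.0329, 0.0486]
ee_rot: [-0.007, -0.065, 0.998, 0.0]
contact_force: [-14.6, -1.0, 5.4]
width: 0.0182
gripper_force: 119.1
```

Call:
{"op": "servo_tool", "data": {
  "increments": [
    [-0.2, 0, -0.05, 0, 0, 0, 1],
    [-0.1, 0, 0, 0, 0, 0, 1],
    [0, 0, 0, 0, 0, 0, 1],
    [0, 0, 0, 0, 0, 0, 1],
    [0, 0, 0, 0, 0, 0, 1]
  ]
}}

```text
clock: 54.55
position: [0.5471, 0.0332, 0.0489]
ee_rot: [-0.008, -0.065, 0.998, 0.0]
contact_force: [-15.6, -1.0, 6.8]
width: 0.0183
gripper_force: 119.2
```

```bash
python3 st.py
```

```text
loc [-91.7   0.7] z 0.0489 F loc [-15.6   1. ] 6.8 moment [-0.18  2.1   0.06] tz [-0.016 -0.    -1.   ]
```

Call:
{"op": "servo_tool", "data": {
  "increments": [
    [-0.2, 0, 0, 0, 0, 0, 1],
    [-0.2, 0, 0, 0, 0, 0, 1],
    [0, 0, 0, 0, 0, 0, 1],
    [0, 0, 0, 0, 0, 0, 1],
    [0, 0, 0, 0, 0, 0, 1]
  ]
}}

```text
clock: 55.05
position: [0.5587, 0.0338, 0.0499]
ee_rot: [-0.001, -0.064, 0.998, 0.0]
contact_force: [-4.4, 1.0, -1.1]
width: 0.0184
gripper_force: 117.9
```

Call:
{"op": "servo_tool", "data": {
  "increments": [
    [-0.2, 0, 0, 0, 0, 0, 1],
    [0, 0, 0, 0, 0, 0, 1],
    [-0.1, 0, 0, 0, 0, 0, 1],
    [0, 0, 0, 0, 0, 0, 1],
    [0, 0, 0, 0, 0, 0, 1]
  ]
}}

```text
clock: 55.55
position: [0.5588, 0.0339, 0.0499]
ee_rot: [-0.003, -0.065, 0.998, 0.0]
contact_force: [-10.1, -2.2, 3.9]
width: 0.0185
gripper_force: 118.7
```

```bash
python3 st.py
```

```text
loc [-80.   -0.1] z 0.0499 F loc [-10.3  -0.8] 3.9 moment [-0.14  1.38 -0.02] tz [-0.007 -0.    -1.   ]
```

Call:
{"op": "servo_tool", "data": {
  "increments": [
    [-0.2, 0, 0, 0, 0, 0, 1],
    [-0.1, 0, 0, 0, 0, 0, 1],
    [0, 0, 0, 0, 0, 0, 1],
    [0, 0, 0, 0, 0, 0, 1],
    [0.5, 0, 0, 0, 0, 0, 1]
  ]
}}

```text
clock: 56.05
position: [0.5586, 0.0337, 0.0498]
ee_rot: [-0.002, -0.064, 0.998, 0.0]
contact_force: [-0.8, -0.3, -2.1]
width: 0.0182
gripper_force: 117.9
```

Call:
{"op": "servo_tool", "data": {
  "increments": [
    [1, 0, 0, 0, 0, 0, 1],
    [2, 0, 0, 0, 0, 0, 1],
    [2.5, 0, 0, 0, 0, 0, 1],
    [2.5, 0, 0, 0, 0, 0, 1],
    [0, 0, -3, 0, 0, 0, 1]
  ]
}}

```text
clock: 56.55
position: [0.4741, 0.0238, 0.0772]
ee_rot: [-0.006, -0.064, 0.998, 0.001]
contact_force: [-0.6, 0.9, -1.7]
width: 0.0181
gripper_force: 117.8
```

Call:
{"op": "servo_tool", "data": {
  "increments": [
    [0, 0, -4, 0, 0, 0, 1],
    [0, 0, 0, 0, 0, 6.1, 1],
    [0, 0, 0, 0, 0, 6.1, 1],
    [0, 0, 0, 0, 0, 0, 1],
    [0, 0, 0, 0, 0, 0, 1]
  ]
}}

```text
clock: 57.05
position: [0.4818, 0.0235, 0.1204]
ee_rot: [0.001, 0.041, 0.999, 0.0]
contact_force: [-0.9, 0.3, -1.8]
width: 0.0182
gripper_force: 118.0
```

```bash
python3 - <<'E'
from h import *
p,r,s=tcp();print(p,s['contact_force'],s['width']);plan((.4395,-.3142),.0256,175.2)
E
```

```text
[0.48183319 0.02347759 0.12041591] [-0.85674476  0.33606714 -1.76207437] 0.01815954517422945
turn rz 0.11 shift cm [  1.39 -34.     9.48] q6 -1.58 tool z [ 0.002 -0.    -1.   ]
```

Call:
{"op": "servo_tool", "data": {
  "increments": [
    [0.17, -4.25, 0, 0, 0, 0.1, 1],
    [0.17, -4.25, 0, 0, 0, 0, 1],
    [0.17, -4.25, 0, 0, 0, 0, 1],
    [0.17, -4.25, 0, 0, 0, 0, 1],
    [0.17, -4.25, 0, 0, 0, 0, 1]
  ]
}}

```text
clock: 57.55
position: [0.4544, -0.1892, 0.12]
ee_rot: [0.001, 0.042, 0.999, -0.0]
contact_force: [-0.6, 0.3, -2.0]
width: 0.0184
gripper_force: 118.1
```

Call:
{"op": "servo_tool", "data": {
  "increments": [
    [0.17, -4.25, 0, 0, 0, 0, 1],
    [0.17, -4.25, 0, 0, 0, 0, 1],
    [0.17, -4.25, 0, 0, 0, 0, 1],
    [0, 0, 2, 0, 0, 0, 1],
    [0, 0, 2, 0, 0, 0, 1]
  ]
}}

```text
clock: 58.05
position: [0.4389, -0.3166, 0.0797]
ee_rot: [0.001, 0.043, 0.999, -0.001]
contact_force: [-0.5, -0.1, -1.8]
width: 0.0184
gripper_force: 118.4
```

Call:
{"op": "servo_tool", "data": {
  "increments": [
    [0, 0, 2, 0, 0, 0, 1],
    [0, 0, 2, 0, 0, 0, 1],
    [0, 0, 0.5, 0, 0, 0, 1],
    [0, 0, 0, 0, 0, 0, 1],
    [0, 0, 0, 0, 0, 0, 1]
  ]
}}

```text
clock: 58.55
position: [0.4391, -0.3146, 0.0357]
ee_rot: [0.001, 0.042, 0.999, -0.0]
contact_force: [-0.2, 0.6, -1.3]
width: 0.0182
gripper_force: 118.4
```

```bash
python3 - <<'E'
from h import *
p,r,s=tcp();print(p,s['contact_force'],s['width']);plan((.4395,-.3142),.0256,175.2)
E
```

```text
[ 0.4390799  -0.31455684  0.03566624] [-0.20773635  0.64455789 -1.26846663] 0.018174712230853637
turn rz -0.07 shift cm [-0.04  0.04  1.01] q6 -2.24 tool z [ 0.001 -0.001 -1.   ]
```

Call:
{"op": "servo_tool", "data": {
  "increments": [
    [0, 0, 0.5, 0, 0, 0, 1],
    [0, 0, 0.3, 0, 0, 0, 1],
    [0, 0, 0.1, 0, 0, 0, 1],
    [0, 0, 0.1, 0, 0, 0, 1],
    [0, 0, 0, 0, 0, 0, 1]
  ]
}}

```text
clock: 59.05
position: [0.4384, -0.314, 0.0256]
ee_rot: [0.0, 0.043, 0.999, -0.0]
contact_force: [-1.0, 1.1, 3.5]
width: 0.0184
gripper_force: 119.1
```

Call:
{"op": "servo_tool", "data": {
  "increments": [
    [0, 0, 0, 0, 0, 0, -1],
    [0, 0, 0, 0, 0, 0, -1],
    [0, 0, 0, 0, 0, 0, -1],
    [0, 0, 0, 0, 0, 0, -1],
    [0, 0, 0, 0, 0, 0, -1]
  ]
}}

```text
clock: 59.55
position: [0.4385, -0.314, 0.025]
ee_rot: [0.0, 0.043, 0.999, 0.0]
contact_force: [0.2, 0.1, -0.5]
width: 0.0854
gripper_force: 0.0
```

Call:
{"op": "servo_tool", "data": {
  "increments": [
    [0, 0, 0, 0, 0, 0, -1],
    [0, 0, 0, 0, 0, 0, -1],
    [0, 0, -2, 0, 0, 0, -1],
    [0, 0, -4, 0, 0, 0, -1],
    [0, 0, -4.5, 0, 0, 0, -1]
  ]
}}

```text
clock: 60.05
position: [0.4375, -0.3132, 0.13]
ee_rot: [-0.001, 0.043, 0.999, 0.001]
contact_force: [1.1, -0.6, -0.8]
width: 0.0853
gripper_force: 0.0
```

Call:
{"op": "servo_tool", "data": {
  "increments": [
    [0, 0, -4.5, 0, 0, 0, -1],
    [-2.5, -1.2, -2.5, 0, 0, 0, -1],
    [0, 0, 0, 0, 0, 0, -1],
    [0, 0, 0, 0, 0, 0, -1],
    [0, 0, 0, 0, 0, 0, -1]
  ]
}}

```text
clock: 60.55
position: [0.461, -0.327, 0.1985]
ee_rot: [-0.002, 0.043, 0.999, 0.001]
contact_force: [0.4, 0.8, 0.5]
width: 0.0853
gripper_force: 0.0
```

```bash
python3 fork.py w20.png;python3 - <<'E'
from h import *
plan(N+RF@[-.10,-.03],.2,187.4)
E
```

```text
[ 0.46097146 -0.32700148  0.19848102] [-0.00298269  0.00266521 -0.999992  ]
fork_handle [(0.92, array([270., 148.]), [0.4364, -0.3153])]
fork_tips [(0.95, array([268., 242.]), [0.5435, -0.3248])]
fork 3338 [ 0.43825599 -0.31487479 -0.08210243] -4.70412291007144 0.9571962079862109 tips [ 0.5399124  -0.32323983]
turn rz -0.21 shift cm [ 2.39  1.05 17.36] q6 -2.23 tool z [-0.003  0.002 -1.   ]
turn rz -12.31 shift cm [-12.33  31.57  -0.14] q6 -2.23 tool z [-0.003  0.002 -1.   ]
```

Call:
{"op": "servo_tool", "data": {
  "increments": [
    [0, 0, -1, 0, 0, -6.15, -1],
    [0, 0, -1, 0, 0, -6.15, -1],
    [-1.1, 4.2, -1, 0, 0, 0, -1],
    [-1.1, 4.2, -1, 0, 0, 0, -1],
    [-1.1, 4.2, -1, 0, 0, 0, -1]
  ]
}}

```text
clock: 61.2
position: [0.4781, -0.1975, 0.2494]
ee_rot: [-0.001, -0.064, 0.998, 0.001]
contact_force: [0.5, -0.5, 1.7]
width: 0.0856
gripper_force: 0.0
```

Call:
{"op": "servo_tool", "data": {
  "increments": [
    [-1.1, 4.2, -1, 0, 0, 0, -1],
    [-1.1, 4.2, -1, 0, 0, 0, -1],
    [-1.1, 4.2, -1, 0, 0, 0, -1],
    [-1.1, 4.2, 0, 0, 0, 0, -1],
    [-1.1, 4.2, 0, 0, 0, 0, -1]
  ]
}}

```text
clock: 61.7
position: [0.5058, 0.0181, 0.2798]
ee_rot: [-0.0, -0.064, 0.998, 0.0]
contact_force: [0.3, -1.1, -0.2]
width: 0.0855
gripper_force: 0.0
```

Call:
{"op": "servo_tool", "data": {
  "increments": [
    [0, 0, 0, 0, 0, 0, -1],
    [0, 0, 0, 0, 0, 0, -1],
    [0, 0, 0, 0, 0, 0, -1],
    [0, 0, 0, 0, 0, 0, -1],
    [0, 0, 0, 0, 0, 0, -1]
  ]
}}

```text
clock: 62.2
position: [0.5062, 0.0152, 0.2799]
ee_rot: [-0.0, -0.063, 0.998, -0.0]
contact_force: [0.1, 0.3, -0.2]
width: 0.0852
gripper_force: 0.0
```

```bash
python3 look.py w21.png .045; python3 - <<'E'
from h import *
c=optics.get_calibration('wrist');im=cv2.imread('pics/w21.png')
for P in [(.083,.067),(.083,-.093),(.005,.133)]: print(proj([*(N+RF@P),.042],c).round(),proj([*(N+RF@P),.024],c).round())
cv2.imwrite('pics/w21b.png',cv2.resize(im[140:384,60:450],None,fx=2,fy=2,interpolation=cv2.INTER_CUBIC))
# plate corners
h=cv2.cvtColor(im,cv2.COLOR_BGR2HSV);w=((h[...,1]<40)&(h[...,2]>120)).astype(np.uint8)
cn,_=cv2.findContours(w,0,1);cn=max(cn,key=cv2.contourArea);ap=cv2.approxPolyDP(cn,6,True)[:,0]
print([(p.tolist(),(1000*loc(ray(p,c,.024))).round(1).tolist()) for p in ap])
E
```

```text
[0.50623591 0.01521057 0.27994606] [ 0.12893274  0.29551852 -0.16419602] 0.08517013728936262 [-134.51240616  -11.86363086]
pins [(0.98, [43.8, 3.7]), (0.69, [45.6, 84.8]), (0.55, [49.5, -82.6]), (0.37, [44.9, -2.9])]
695 [ 48.  -80.8] -0.5833542761635325 0.7979334098737084
681 [48.1  0.2] 0.12738561268674914 0.8262454434993924
[319. 319.] [317. 311.]
[199. 320.] [201. 311.]
[375. 267.] [371. 260.]
[([169, 204], [-73.1, -123.5]), ([179, 306], [75.0, -122.3]), ([345, 305], [73.9, 104.5]), ([351, 313], [86.9, 113.8]), ([360, 305], [74.0, 125.0]), ([356, 280], [34.8, 116.2]), ([370, 203], [-73.9, 124.1])]
```

View pics/w21b.png

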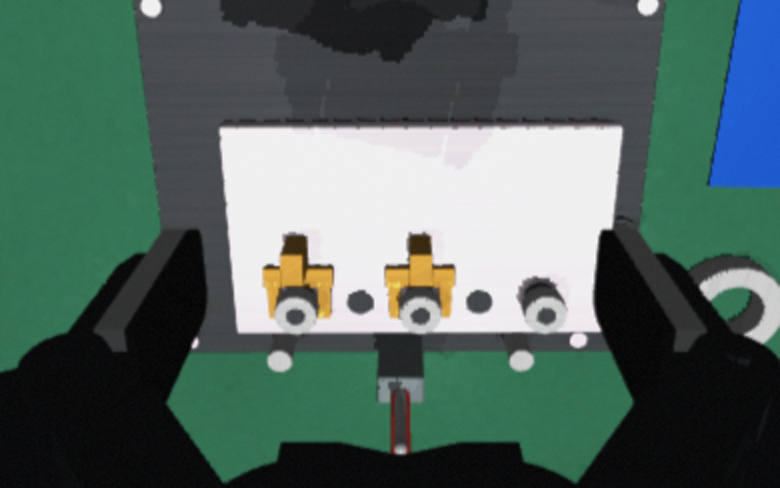

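The view shows both clips home on pins 1 (295,315) and 2 (420,315), and the plate edge against the far stops. I'll move the arm aside and compare pin 3 and the plate's +y edge with the picture taken just after registration.

Call:
{"op": "servo_tool", "data": {
  "increments": [
    [2, -4, 0, 0, 0, 0, -1],
    [2, -4, 0, 0, 0, 0, -1],
    [2, -4, 0, 0, 0, 0, -1],
    [2, -4, 0, 0, 0, 0, -1],
    [2, -4, 0, 0, 0, 0, -1]
  ]
}}

```text
clock: 62.8
position: [0.4319, -0.1967, 0.2803]
ee_rot: [0.0, -0.064, 0.998, -0.0]
contact_force: [0.2, -0.0, 1.2]
width: 0.0852
gripper_force: 0.0
```

Call:
{"op": "servo_tool", "data": {
  "increments": [
    [0, 0, 0, 0, 0, 0, -1],
    [0, 0, 0, 0, 0, 0, -1],
    [0, 0, 0, 0, 0, 0, -1],
    [0, 0, 0, 0, 0, 0, -1],
    [0, 0, 0, 0, 0, 0, -1]
  ]
}}

```text
clock: 63.3
position: [0.4333, -0.1937, 0.2801]
ee_rot: [0.0, -0.065, 0.998, 0.0]
contact_force: [1.2, 0.5, 0.4]
width: 0.0856
gripper_force: 0.0
```

```bash
python3 - <<'E'
from h import *
snap('top','top9.png'); a=cv2.imread('pics/top3.png',0).astype(np.float32);b=cv2.imread('pics/top9.png',0).astype(np.float32);d=cv2.imread('pics/top2.png',0).astype(np.float32)
# +y edge profile (columns ~ 212-235, rows 150-165) and near edge profile
def edge(im,r0,r1,c0,c1,ax):
    p=im[r0:r1,c0:c1]; p=p if ax else p.T
    res=[]
    for row in p:
        t=160; i=np.nonzero((row[:-1]-t)*(row[1:]-t)<0)[0]
        if len(i): i=i[0]; res.append(i+(t-row[i])/(row[i+1]-row[i]))
    return np.median(res).round(2),len(res)
for n,im in [('top2',d),('top3',a),('top9',b)]:
    print(n,'+y edge low',edge(im,156,170,210,232,1),'near edge L',edge(im,165,190,222,235,0),'near edge R',edge(im,160,180,265,280,0),'far edge L',edge(im,122,140,219,227,0))
im=cv2.imread('pics/top9.png'); B=brass(cv2.cvtColor(im,cv2.COLOR_BGR2RGB)); n,l,s,ce=cv2.connectedComponentsWithStats(B.astype(np.uint8)); print([(s[i,4],ce[i].round()) for i in range(1,n) if s[i,4]>25])
E
```

```text
top2 +y edge low (np.float64(7.4), 13) near edge L (np.float64(11.31), 13) near edge R (np.float64(11.89), 15) far edge L (np.float64(6.84), 8)
top3 +y edge low (np.float64(7.41), 14) near edge L (np.float64(10.91), 13) near edge R (np.float64(11.02), 15) far edge L (np.float64(6.68), 8)
top9 +y edge low (np.float64(7.44), 14) near edge L (np.float64(10.89), 13) near edge R (np.float64(11.07), 14) far edge L (np.float64(6.68), 8)
[(np.int32(93), array([217.,  23.])), (np.int32(3031), array([75., 95.])), (np.int32(75), array([282., 138.])), (np.int32(67), array([256., 140.])), (np.int32(189), array([ 93., 214.])), (np.int32(194), array([151., 267.]))]
```

The plate hasn't moved since registration: its edges are within 0.05 px. The orange look-alikes are untouched, so I'm handing in.

```bash
python3 -c "
from rig import manip
print(manip.sign_off())"
```

```text
the job is handed in; nothing more can be done
None
```

I handed the job in: the plate rests against all three stops, the two brass clips that were there are snapped home on pins 1 and 2 with the fork, and the fork is back upright on its mat.

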